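Tidy the remote and the earbud case into their sloping cradles

TASK

Put the flat remote and the earbud case away in the two sloping wooden desk cradles, each in the one whose nest fits its outline: lying flat on the nest's floor inside the low walls, buttons or lid facing out, long side up the slope (either end up). Leave the mouse, the USB stick and the jar where they are.

Things in the scene. Friction and masses are not known exactly. Their poses are not given: they have to be found in the camera images.
- remote: flat light-grey remote control with many small buttons, 86 x 40 x 7 mm, lies on the desk. Origin: centre of its underside; x along the 86 mm side, y along the 40 mm side, z out of the button face. Grip it across the 40 mm.
- earbud_case: light-grey rounded earbud case, 47 x 58 x 25 mm, lid shut and fixed. Origin: centre of its underside; x along the 47 mm side, y along the 58 mm side, z out of the lid. Grip it across the 47 mm.
- long_cradle: long narrow cradle for the remote, face 104 x 58 mm, fixed to the desk, light wood, a sloping face that rises away from its front at 35 degrees. Origin: on the desk under the nest's centre; x points from its low front to its high back (about world +x, turned up to 0.3 rad), y to its left, z up. Nest 90 x 44 mm.
- long_cradle_nest (a point): centre of the long nest's floor (90 x 44 mm), 50 mm above the desk; x up the slope, y across it (level, to the left), z out of the face (35 degrees from vertical, toward the front). Walls 6 mm high, flaring 1.6 mm; long sides open over their middle 50 mm, plate there only 30 mm wide, for fingers. Remote's origin belongs here, its x along this x, either way round.
- short_cradle: shorter, wider cradle for the earbud case, face 76 x 65 mm, fixed to the desk, light wood, a sloping face that rises away from its front at 35 degrees. Origin: on the desk under the nest's centre; x points from its low front to its high back (about world +x, turned up to 0.3 rad), y to its left, z up. Nest 62 x 51 mm.
- short_cradle_nest (a point): centre of the short nest's floor (62 x 51 mm), 42 mm above the desk; x up the slope, y across it (level, to the left), z out of the face (35 degrees from vertical, toward the front). Walls 6 mm high, flaring 1.6 mm; long sides open over their middle 38 mm, plate there only 37 mm wide, for fingers. Case's origin belongs here, its y (58 mm) along this x, either way round.
- mouse: black computer mouse, 120 x 59 x 39 mm, bystander. Origin: centre of its underside.
- usb_stick: grey USB stick, 57 x 18 x 8 mm, bystander. Origin: centre of its underside, x along its length.
- parts_jar: small jar with a black lid, 50 mm across, 48 mm high, bystander. Origin: centre of its underside.
Things that resemble listed ones, but are neither listed nor needed, are in the scene too. What is shaped like the remote but black or purple is not meant.

How it is judged (in metres and radians):
At the end, for the whole second after the job is handed in: Remote in the long nest, earbud case in the short one, released, at rest, buttons or lid out: centre within 8 mm of the nest's centre up the slope and 6 mm across it, underside within 2.2 mm of the floor, face within 0.07 rad of the slope, long side within 0.2 rad of up the slope, either end up (x of remote in the frame of long_cradle_nest between -0.008 and 0.008 m and y of remote in the frame of long_cradle_nest between -0.006 and 0.006 m and z of remote in the frame of long_cradle_nest between -0.003 and 0.0022 m and angle between the z axis of remote and the z axis of long_cradle_nest, either way round below 0.07 rad and angle between the x axis of remote and the x axis of long_cradle_nest, either way round below 0.2 rad and linear speed of each of remote, earbud_case below 0.01 m/s and angular speed of each of remote, earbud_case below 0.1 rad/s and x of earbud_case in the frame of short_cradle_nest between -0.008 and 0.008 m and y of earbud_case in the frame of short_cradle_nest between -0.006 and 0.006 m and z of earbud_case in the frame of short_cradle_nest between -0.003 and 0.0022 m and angle between the z axis of earbud_case and the z axis of short_cradle_nest, either way round below 0.07 rad and angle between the y axis of earbud_case and the x axis of short_cradle_nest, either way round below 0.2 rad); the robot touches nothing.
It fails at once if the mouse is pushed more than 30 mm (distance of mouse from where it was at the start of the episode above 0.03 m).
It fails at once if the USB stick is pushed more than 30 mm (distance of usb_stick from where it was at the start of the episode above 0.03 m).
It fails at once if the jar is pushed more than 30 mm (distance of parts_jar from where it was at the start of the episode above 0.03 m).
It also fails if it takes over 48 s, if anything falls off the work surface, if the arm or the gripper's body presses on something with over 40 N, if the wrist force passes 120 N, or if a joint passes its speed limit or range.

ROBOT

A 6-joint arm with a two-finger parallel gripper is mounted at the origin on a cart in front of the work surface, level with it; the furniture and walls round the work are solid. World frame = base frame: x ahead of the robot, y to its left, z up, the work surface at z = 0. Lengths are in mm, angles in degrees, forces in N, time in s.
With the tool pointing down it reaches from about 300 to 850 mm from the base axis. Payload 4.2 kg.
Tool frame: the origin (TCP) lies at the very end of the fingers, on their centre line; the grasp point (between the pads) lies 19 mm behind it; z points along the fingers, y is the line along which they close (so a half turn about z gives the same grasp; the last joint's range is limited). The gripper opens to 91 mm and grips with 3 to 60 N. Pads are 32 mm wide; open, the fingers measure 118 mm over their backs; the gripper's body (76 mm by 178 mm) begins 60 mm behind the grasp point.
Start: joints at [67.609, 18.312, 89.639, -0, 72.044, -1.146], TCP at [208.362, 535.939, 191.076] pointing down, gripper open.
Joint ranges: [-177.97, 177.97], [-48.28, 115.42], [12.27, 149.76], [-77.06, 257.06], [2.81, 150.46], [-146.56, 146.56]. Speed limits (degrees/s): [147.25, 147.25, 180, 180, 180, 180].

INTERFACE

Orientations are given as [roll, pitch, yaw] about the fixed x, y, z axes, in that order (R = Rz(yaw) Ry(pitch) Rx(roll)).
In Python, from workcell import env, grab_frame gives the robot as it stands. The module is installed in compiled form; this text tells all that it offers.
- The arm moves only by the tool move_arm, never from a script. Its argument "plan" is a list of rows, each an object of numbers: "tx", "ty", "tz": the shift along the tool's x, y, z in cm; "wx", "wy", "wz": the turn, a rotation vector about the tool's x, y, z in rad. In form: [{"tx": .., "ty": .., "tz": .., "wx": .., "wy": .., "wz": ..}, ...]. A call has 1 to 12 rows; each row shifts and turns the commanded pose from where the row before left it, along the tool's axes as they then stand; what a row does not reach is not made up. A row lasts 1/12 s, in which the tool goes at most 41.7 mm and 7.16 degrees, less where a joint would pass 70% of its speed; a pose out of reach is approached as far as the arm can. A call is refused whole if a number of a shift passes 4.17 or a number of a turn 0.125, either way. A call with a gripper value outside its range is refused whole. "gripper" is the finger opening in cm, from 0 to 9.12, set as the call begins (left out, the last holds). The fingers move at their own pace and stop on an object; "force" is the grip in N (left out, the last holds). Time passes only in rows, so rows that do not move let the fingers close. It gives the time, the measured TCP pose, the force, the opening and the grip force at its end, in the units of the state.
- env.state(): the state, without advancing time (a new reading comes with each control period).
- grab_frame(name): name is "side" or "top"; returns a dict with "color" (400x640x3 uint8, red, green, blue), "vfov" (degrees; the focal length in pixels is half the picture's height over the tangent of half this angle, whatever the lens; pixels are square), "cx", "cy" (the principal point, pixels), "view" (4x4, takes a point from world to camera coordinates). Camera axes: x right, y up, looking along -z (the intrinsics and any distortion apply to the point x, -y, -z); pixel columns grow to the right and rows downward; lengths in mm; the calibration is good to about 2 mm. A picture is of the moment at which its call begins. There is no depth.
- env.job_done(): hands the job in; it is judged then, once.
The state is a dict: "time_s": time; "qpos": joint angles; "qvel": joint speeds; "effort": joint torques, N m; "ee_pos": TCP position; "ee_rot": TCP orientation; "force": force on the tool from outside, world axes, zero at the start; "torque": the same for the moment, N m; "gripper_width": finger opening in mm; "gripper_force": force on a finger pad.
Only numpy, scipy, OpenCV 4.12 (cv2) and the standard library are available. Lean on these libraries where they do the work, as an engineer would, in place of code of your own. Each camera call takes 0.05 s, during which the arm holds its last target. There are 200 camera calls.

## Working session

There is one attempt and no reset: what is moved stays moved. The work goes in short steps, Python scripts to look and compute and a tool call to move; the robot and the scene stay as the last step left them, time stands still between calls to the robot, and variables do not carry over. Pictures are saved under pics/ and viewed, at most 10 in all, crops included, and the job is handed in when it is done.

Besides the shell and the picture viewer there is one more tool, called after "Request:" as name([rows], argument=value, ...), one row to a line, values as JSON. move_arm: Moves the arm, as the interface text tells. Its arguments: {"type":"object","properties":{"plan":{"type":"array","items":{"type":"object","properties":{"tx":{"type":"number"},"ty":{"type":"number"},"tz":{"type":"number"},"wx":{"type":"number"},"wy":{"type":"number"},"wz":{"type":"number"}}}},"gripper":{"type":"number"},"force":{"type":"number"}},"required":["plan"]}

```bash
mkdir -p pics; ls; python3 - <<'E'
from workcell import env, grab_frame
import cv2,pickle
for n in ("top","side"):
    f=grab_frame(n); pickle.dump(f,open(f"{n}0.pkl","wb"))
    cv2.imwrite(f"pics/{n}0.png",f["color"][:,:,::-1]); print(n,{k:v for k,v in f.items() if k!="color"})
print(env.state())
E
```

```text
pics
top {'vfov': 57.00257620188834, 'cx': 313.67179652574396, 'cy': 203.66095952451494, 'view': array([[-6.15648699e-02, -9.98088771e-01,  5.34530549e-03,
        -9.42278495e+01],
       [ 9.72196388e-01, -5.87537816e-02,  2.26676369e-01,
        -5.15246473e+02],
       [-2.25929082e-01,  1.91519879e-02,  9.73955467e-01,
        -8.79180719e+02],
       [ 0.00000000e+00,  0.00000000e+00,  0.00000000e+00,
         1.00000000e+00]])}
side {'vfov': 55.650736506061406, 'cx': 317.72799906882517, 'cy': 199.66326462291295, 'view': array([[-9.99786507e-01,  1.18465162e-02,  1.69292643e-02,
         5.00054640e+02],
       [ 8.62797246e-03, -5.05120637e-01,  8.63005620e-01,
        -1.36518840e+02],
       [ 1.87749309e-02,  8.62967440e-01,  5.04910586e-01,
        -9.80975272e+02],
       [ 0.00000000e+00,  0.00000000e+00,  0.00000000e+00,
         1.00000000e+00]])}
{'time_s': 0.1, 'qpos': array([ 6.76070115e+01,  1.83477208e+01,  8.96963031e+01,  6.92035923e-04,
        7.20447344e+01, -1.14663089e+00]), 'qvel': array([ 0.03020519, -0.0122854 , -0.28615868, -0.07708051, -0.06465044,
        0.04798957]), 'effort': array([-9.35715507e-04, -4.13332808e+01, -2.32508075e+01,  7.28154019e-02,
        4.21057118e-02, -4.00549072e-05]), 'ee_pos': array([208.1924429 , 535.48615462, 190.32805851]), 'ee_rot': array([-1.79911273e+02, -2.43402321e-03,  1.58753427e+02]), 'force': array([-0.7566539 ,  0.24433578, -0.68162148]), 'torque': array([ 0.01227977, -0.02902381,  0.01542129]), 'gripper_force': 0.0, 'gripper_width': 91.16407247994957}
```

View pics/top0.png

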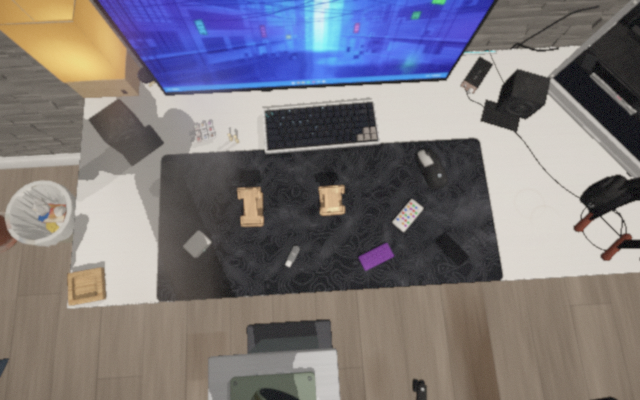

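View pics/side0.png

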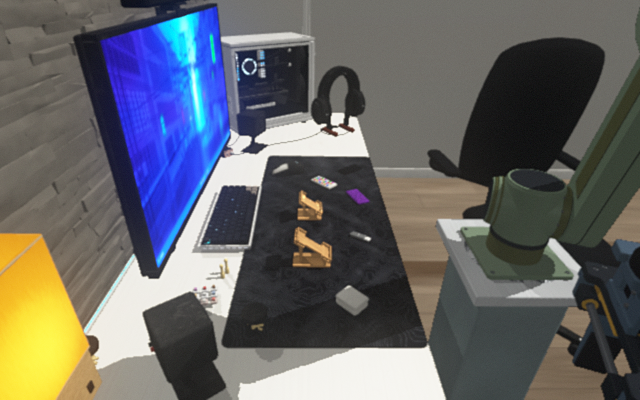

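Candidates for the remote in the top view: light-grey with buttons (407,215), purple (376,257), black (452,248). The description picks (407,215). The only pale rounded box is the earbud case at (197,243). The grey stick at (292,256) is the USB stick. The long cradle is at (251,206) and the short one at (331,200). I'll check these in one close crop.

```bash
cat > h.py <<'E'
import numpy as np,cv2,pickle
def load(n): return pickle.load(open(n,"rb"))
def foc(f): return 200/np.tan(np.radians(f["vfov"]/2))
def proj(f,P):
    c=f["view"][:3,:3]@np.asarray(P,float)+f["view"][:3,3]; k=foc(f)/-c[2]
    return np.array([f["cx"]+c[0]*k,f["cy"]-c[1]*k])
def ray(f,u,v):
    R=f["view"][:3,:3];o=-R.T@f["view"][:3,3]
    d=R.T@np.array([(u-f["cx"])/foc(f),-(v-f["cy"])/foc(f),-1]);return o,d
def onz(f,uv,z):
    o,d=ray(f,*uv);return o+d*(z-o[2])/d[2]
def tri(f,uv,g,st):
    o,d=ray(f,*uv);p,e=ray(g,*st)
    s=np.linalg.lstsq(np.c_[d,-e],p-o,rcond=None)[0];a=o+d*s[0];b=p+e*s[1];return (a+b)/2,np.linalg.norm(a-b)
E
python3 - <<'E'
from h import *
t=load("top0.pkl")["color"];s=load("side0.pkl")["color"]
def c(im,x,y,w=66,h=50,k=6):return cv2.resize(im[y:y+h,x:x+w],None,fx=k,fy=k,interpolation=cv2.INTER_CUBIC)
A=np.vstack([np.hstack([c(t,375,190),c(t,164,215)]),np.hstack([c(t,222,175),c(t,300,175)])])
cv2.imwrite("pics/c1.png",A[:,:,::-1])
def d(im,x,y,w,h,k):return cv2.resize(im[y:y+h,x:x+w],None,fx=k,fy=k,interpolation=cv2.INTER_CUBIC)
B=d(s,225,155,200,195,3); B=np.clip(B.astype(float)*1.5+10,0,255).astype(np.uint8)
cv2.imwrite("pics/c2.png",B[:,:,::-1])
E
```

```text
(no output)
```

View pics/c1.png

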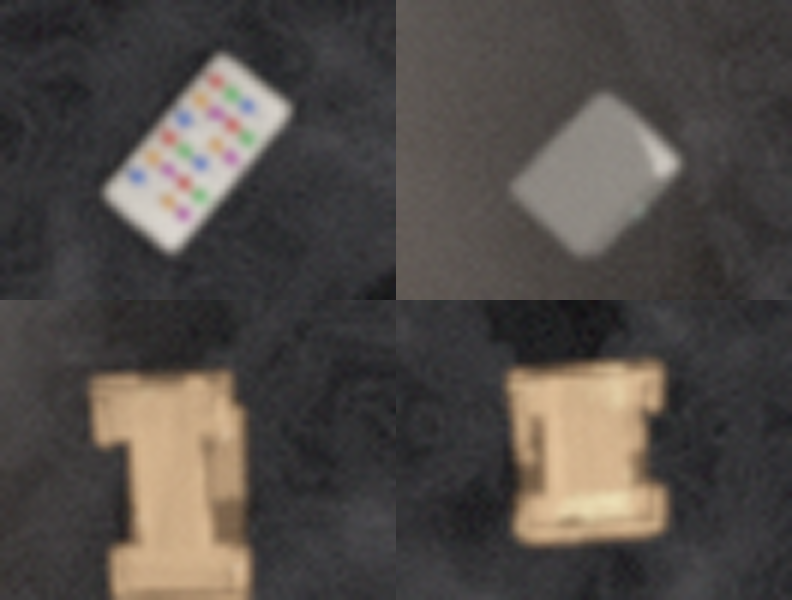

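View pics/c2.png

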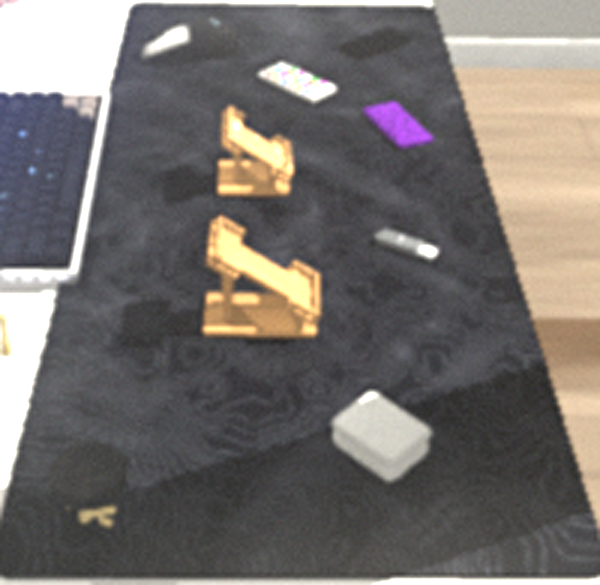

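The choice is confirmed. In the c1 crop the remote is pale with coloured buttons at (407,215), and the case is the grey rounded box at (197,243). In c2 the jar is the dark thing near side pixel (256,320), far left of the arm's side. Next I'll extract contour corners in both views.

```bash
python3 - <<'E'
from h import *
T=load("top0.pkl");S=load("side0.pkl")
def poly(f,box,wood,eps,k=7,dil=0):
    x,y,w,h=box
    im=cv2.resize(f["color"][y:y+h,x:x+w],None,fx=k,fy=k,interpolation=cv2.INTER_CUBIC)
    hsv=cv2.cvtColor(im,cv2.COLOR_RGB2HSV)
    g=im.max(2) if not wood else im[:,:,0].astype(int)-im[:,:,2].astype(int)
    g=np.clip(g,0,255).astype(np.uint8)
    th,m=cv2.threshold(g,0,255,cv2.THRESH_OTSU)
    cs=cv2.findContours(m,cv2.RETR_EXTERNAL,cv2.CHAIN_APPROX_NONE)[0];c=max(cs,key=cv2.contourArea)
    a=cv2.approxPolyDP(c,eps,True)[:,0]
    px=lambda q:(q+0.5)/k-0.5+np.array([x,y])
    o=im.copy();cv2.polylines(o,[a],True,(0,255,255),1)
    for i,p in enumerate(a):cv2.putText(o,str(i),tuple(int(v) for v in p+[2,-2]),0,.4,(255,0,0),1)
    return px(a.astype(float)),px(c[:,0].astype(float)),o,th
R={}
for n,f,b,w,e in [("Lt",T,(223,180,57,50),1,8),("Ls",S,(275,220,66,55),1,8),("St",T,(303,176,57,50),1,8),("Ss",S,(285,183,57,43),1,8),
  ("Rt",T,(380,192,56,46),0,12),("Rs",S,(302,168,46,28),0,8),("Ct",T,(172,222,50,46),0,10),("Cs",S,(325,275,57,46),0,8)]:
    p,c,o,th=poly(f,b,w,e);R[n]=(p,c,o);print(n,th,[(round(q[0],1),round(q[1],1)) for q in p])
pickle.dump({k:v[:2] for k,v in R.items()},open("polys.pkl","wb"))
def tile(o,):
    z=np.zeros((385,400,3),np.uint8);o=o[:385,:400];z[:o.shape[0],:o.shape[1]]=o;return z[:299]if 0 else z
def mos(names,fn):
    t=[cv2.resize(tile(R[n][2]),(400,300)) if 0 else tile(R[n][2])[:300 if 0 else 385] for n in names]
    A=np.vstack([np.hstack(t[:2]),np.hstack(t[2:])]);A=cv2.resize(A,(int(A.shape[1]*600/A.shape[0]),600));cv2.imwrite(fn,A[:,:,::-1])
mos(["Lt","Ls","St","Ss"],"pics/p1.png");mos(["Rt","Rs","Ct","Cs"],"pics/p2.png")
for n,z in(("Rt",7),("Ct",25),("Ct",15)):
    q=np.array([onz(T,u,z)[:2] for u in R[n][1]],np.float32);print(n,z,cv2.minAreaRect(q))
for n,z in(("Rs",7),("Cs",25)):
    q=np.array([onz(S,u,z)[:2] for u in R[n][1]],np.float32);print(n,z,cv2.minAreaRect(q))
for n,f in(("T",T),("S",S)):print(n,ray(f,320,200)[0])
print("jar",onz(S,(256,320),40),proj(T,onz(S,(256,320),40)), "usb",onz(T,(292,256),5),"mouse",onz(T,(430,168),30))
E
```

```text
Lt 32.0 [(np.float64(259.1), np.float64(186.4)), (np.float64(236.9), np.float64(188.1)), (np.float64(237.3), np.float64(198.0)), (np.float64(242.9), np.float64(199.7)), (np.float64(243.3), np.float64(214.0)), (np.float64(239.7), np.float64(216.9)), (np.float64(241.1), np.float64(226.0)), (np.float64(260.3), np.float64(226.3)), (np.float64(263.0), np.float64(224.3)), (np.float64(262.4), np.float64(194.0))]
Ls 41.0 [(np.float64(295.1), np.float64(228.1)), (np.float64(293.4), np.float64(241.0)), (np.float64(299.0), np.float64(246.1)), (np.float64(299.0), np.float64(251.6)), (np.float64(293.1), np.float64(253.1)), (np.float64(292.4), np.float64(265.4)), (np.float64(329.3), np.float64(266.6)), (np.float64(331.4), np.float64(259.0)), (np.float64(331.1), np.float64(245.9)), (np.float64(323.6), np.float64(241.3)), (np.float64(318.6), np.float64(243.7)), (np.float64(305.4), np.float64(235.6)), (np.float64(305.6), np.float64(230.3)), (np.float64(298.6), np.float64(226.4))]
St 31.0 [(np.float64(343.4), np.float64(185.0)), (np.float64(318.4), np.float64(186.6)), (np.float64(320.6), np.float64(20
[... 1742 characters left out ...]
4.96107864379883)
Ct 25 ((428.6664733886719, 179.8799591064453), (51.86138916015625, 59.96123123168945), 45.66611862182617)
Ct 15 ((430.0599060058594, 182.90936279296875), (52.40811538696289, 60.59335708618164), 45.66610336303711)
Rs 7 ((474.96136474609375, -372.315673828125), (47.301815032958984, 94.3430404663086), 45.23760986328125)
Cs 25 ((432.1114501953125, 191.83917236328125), (61.22480010986328, 68.64201354980469), 45.02439498901367)
T [ 296.48714184 -107.48237879  973.58074405]
S [519.54350575 771.66732984 604.65576843]
jar [621.64386195 262.81022603  40.        ] [164.70000195 172.42415307] usb [384.45091649 -61.36532186   5.        ] mouse [ 594.96542687 -445.12936387   30.        ]
```

View pics/p1.png

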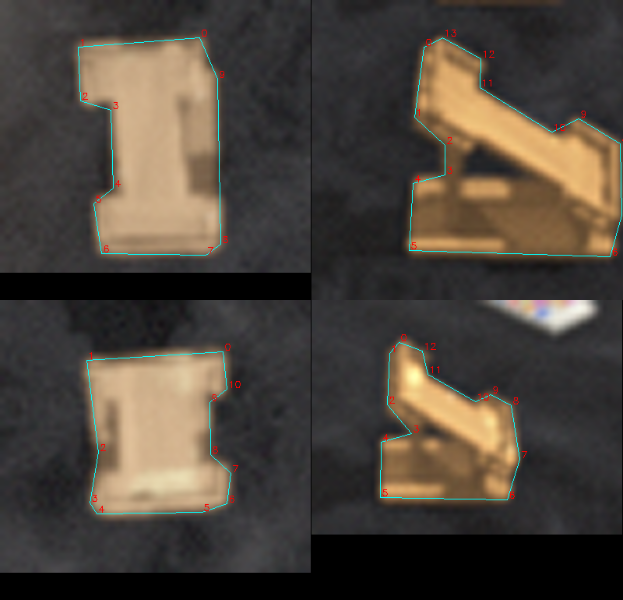

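View pics/p2.png

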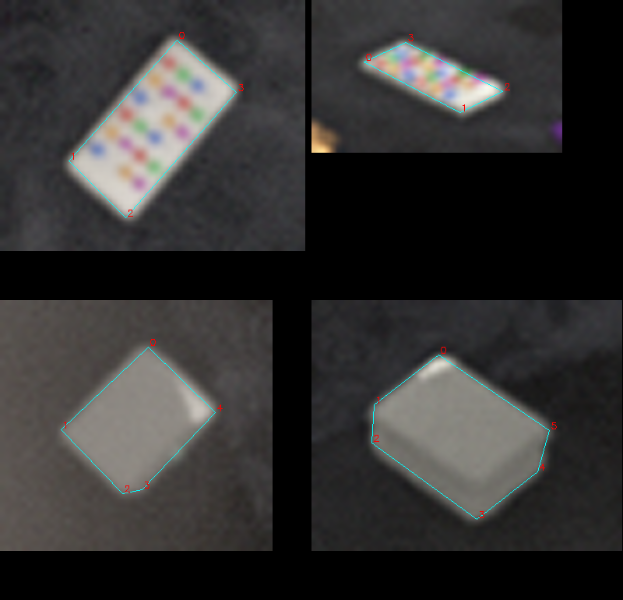

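The outlines are clean. Remote corners are at top (412,199), (392,221), (403,231), (423,208). The case silhouette is closed in both views. Long cradle face corners in the top view are about (237,188), (260.7,186.4), (263.5,225.5), (240.2,226.3). Next: triangulate centres and fit the cradle poses to corners from both views.

```bash
python3 - <<'E'
from h import *
from scipy.optimize import least_squares
T=load("top0.pkl");S=load("side0.pkl");P=load("polys.pkl")
def cen(c):
    m=cv2.moments(c.astype(np.float32).reshape(-1,1,2));return m["m10"]/m["m00"],m["m01"]/m["m00"]
for n in "RC":
    print(n,tri(T,cen(P[n+"t"][1]),S,cen(P[n+"s"][1])))
    for v,f in(("t",T),("s",S)):
        z=7 if n=="R" else 25
        q=np.array([onz(f,u,z)[:2] for u in P[n+v][0]]);print(n+v,np.round(q,0).tolist(),[round(float(np.degrees(np.arctan2(*(q[(i+1)%len(q)]-q[i])[::-1])))%180,1) for i in range(len(q))])
# remote corner triangulation
for i,j in((0,3),(1,0),(2,1),(3,2)):
    pass
a=np.radians(35);X=np.array([np.cos(a),0,np.sin(a)]);Z=np.array([-np.sin(a),0,np.cos(a)]);Y=np.array([0,1,0])
def pts(p,loc):
    c,s=np.cos(p[2]),np.sin(p[2]);R=np.array([[c,-s,0],[s,c,0],[0,0,1]])
    return [np.array([p[0],p[1],p[3]])+R@(l[0]*X+l[1]*Y+l[2]*Z) for l in loc]
D={"L":(104,58,50,[(237,188),(260.6,186.4),(263.5,225.7),(240.2,226.3)]),
   "S":(76,65,42,[(318.6,186.4),(344.,185),(344.5,213.2),(320,214.7)])}
for n,(l,w,h,uv) in D.items():
    loc=[(l/2,w/2,6),(l/2,-w/2,6),(-l/2,-w/2,6),(-l/2,w/2,6)]
    g=lambda p:np.ravel([proj(T,q)-u for q,u in zip(pts([*p,h],loc),uv)])
    r=least_squares(g,[500,50,0]);print(n,r.x,np.round(r.fun,1))
    g=lambda p:np.ravel([proj(T,q)-u for q,u in zip(pts(p,loc),uv)])
    r4=least_squares(g,[500,50,0,h]);print(" freeh",r4.x,np.round(r4.fun,1))
    print(" side pred BL,BR,FR,FL",[np.round(proj(S,q),1).tolist() for q in pts([*r.x,h],loc)])
    print(" side pred floor-level",[np.round(proj(S,q),1).tolist() for q in pts([*r.x,h],[(a_,b_,0) for a_,b_,_ in loc])])
E
```

```text
R (array([ 474.37268523, -375.94802224,    4.50444956]), np.float64(0.6310817748191072))
Rt [[518.0, -393.0], [461.0, -333.0], [431.0, -357.0], [490.0, -419.0]] [133.5, 39.6, 133.6, 42.7]
Rs [[518.0, -391.0], [460.0, -326.0], [433.0, -353.0], [491.0, -419.0]] [131.5, 45.2, 131.6, 46.0]
C (array([430.48839457, 183.43809938,  14.65728213]), np.float64(0.288319081862092))
Ct [[464.0, 176.0], [427.0, 217.0], [395.0, 188.0], [397.0, 178.0], [431.0, 144.0]] [132.3, 42.7, 97.9, 135.0, 43.8]
Cs [[436.0, 149.0], [464.0, 177.0], [466.0, 197.0], [429.0, 235.0], [404.0, 212.0], [397.0, 190.0]] [45.5, 84.4, 134.0, 42.9, 71.5, 133.5]
L [ 5.14080721e+02  3.61969367e+01 -3.48140286e-02] [ 0.   0.  -0.3  1.1 -0.3 -0.6  0.7 -0.6]
 freeh [ 5.07890510e+02  3.20740811e+01 -3.65994365e-02  7.62720440e+01] [-0.3 -0.5 -0.   0.5  0.   0.   0.4 -0. ]
 side pred BL,BR,FR,FL [[295.2, 239.1], [297.0, 224.9], [331.1, 245.6], [331.3, 260.4]]
 side pred floor-level [[293.8, 240.8], [295.6, 226.6], [329.7, 247.1], [329.8, 262.0]]
S [ 5.21708733e+02 -1.73132040e+02  5.78175069e-04] [ 0.   0.5  0.   0.4  0.  -0.5 -0.1 -0.5]
 freeh [ 5.17892138e+02 -1.72007504e+02  9.87432619e-04  5.78721578e+01] [-0.2  0.3  0.3  0.2  0.3 -0.2 -0.3 -0.2]
 side pred BL,BR,FR,FL [[299.9, 200.2], [300.5, 189.0], [321.4, 201.9], [321.9, 213.5]]
 side pred floor-level [[298.7, 201.7], [299.4, 190.4], [320.2, 203.3], [320.6, 215.0]]
```

Case centre is about (430.5, 183.4) with its long side at ~134°. Remote centre is about (474.4, -375.9) with its long side at ~133°. Long nest is about (514, 36, 50) at yaw -0.035, and short nest about (521.7, -173, 42) at yaw 0. The side-view predictions match the observed corners to about 1 px, so the heights are confirmed. I'll take the case first.

```bash
cat >> h.py <<'E'
from scipy.spatial.transform import Rotation as Ro
def down(ya):  # tool down, tool-y at heading ya(deg)
    return Ro.from_euler("xyz",[180,0,ya+90],degrees=True)
def slope(yaw,flip=1): # tool z into a 35deg face of heading yaw(rad); tool y = flip*cradle y
    X=np.array([np.cos(.6109),0,np.sin(.6109)]);Z=-np.array([-np.sin(.6109),0,np.cos(.6109)]);Y=np.array([0,flip,0])
    return Ro.from_euler("z",yaw)*Ro.from_matrix(np.c_[np.cross(Y,Z),Y,Z])
def go(pos,R,first="t"):
    from workcell import env
    s=env.state();C=Ro.from_euler("xyz",s["ee_rot"],degrees=True)
    d=np.asarray(pos)-s["ee_pos"];w=(C.inv()*R).as_rotvec()
    if first=="r": print("rot w",np.round(w,4)); print("then t cm",np.round(R.inv().apply(d)/10,3))
    else: print("t cm",np.round(C.inv().apply(d)/10,3),"then w",np.round(w,4))
    print("rows",np.abs(d).max()/41,np.linalg.norm(w)/.12,"q",np.round(s["qpos"],1),"t",round(s["time_s"],2),"F",np.round(s["force"],1))
E
python3 -c "
from h import *
go([430.5,183.4,190],down(44))
print(slope(0).as_matrix())"
```

```text
t cm [-33.479 -24.759   0.07 ] then w [-1.50e-03  3.00e-04  4.32e-01]
rows 8.587467185924258 3.6002630212385265 q [67.6 18.3 89.7  0.  72.  -1.1] t 0.1 F [-0.8  0.2 -0.7]
[[-0.81913211  0.          0.57360491]
 [ 0.          1.          0.        ]
 [-0.57360491  0.         -0.81913211]]
```

Request:
move_arm([
  {"tx": -2.79,"ty": -2.063},
  {"tx": -2.79,"ty": -2.063},
  {"tx": -2.79,"ty": -2.063},
  {"tx": -2.79,"ty": -2.063},
  {"tx": -2.79,"ty": -2.063},
  {"tx": -2.79,"ty": -2.063},
  {"tx": -2.79,"ty": -2.063},
  {"tx": -2.79,"ty": -2.063},
  {"tx": -2.79,"ty": -2.063},
  {"tx": -2.79,"ty": -2.063},
  {"tx": -2.79,"ty": -2.063},
  {"tx": -2.79,"ty": -2.063},
], gripper=9.1)

```text
schema error: expected keys tx, ty, tz, wx, wy, wz
```

Request:
move_arm([
  {"wz": 0.108},
  {"wz": 0.108},
  {"wz": 0.108},
  {"wz": 0.108},
  {},
  {},
])

```text
schema error: expected keys tx, ty, tz, wx, wy, wz
```

```bash
python3 -c "
from h import *
go([430.5,183.4,3],down(44))
from workcell import env; s=env.state();print(s['ee_pos'],s['ee_rot'])"
```

```text
t cm [-33.479 -24.73   18.77 ] then w [-1.50e-03  3.00e-04  4.32e-01]
rows 8.587467185924258 3.6002630212385265 q [67.6 18.3 89.7  0.  72.  -1.1] t 0.1 F [-0.8  0.2 -0.7]
[208.1924429  535.48615462 190.32805851] [-1.79911273e+02 -2.43402321e-03  1.58753427e+02]
```

Request:
move_arm([
  {"tx": -2.79,"ty": -2.063,"tz": 0,"wx": 0,"wy": 0,"wz": 0},
  {"tx": -2.79,"ty": -2.063,"tz": 0,"wx": 0,"wy": 0,"wz": 0},
  {"tx": -2.79,"ty": -2.063,"tz": 0,"wx": 0,"wy": 0,"wz": 0},
  {"tx": -2.79,"ty": -2.063,"tz": 0,"wx": 0,"wy": 0,"wz": 0},
  {"tx": -2.79,"ty": -2.063,"tz": 0,"wx": 0,"wy": 0,"wz": 0},
  {"tx": -2.79,"ty": -2.063,"tz": 0,"wx": 0,"wy": 0,"wz": 0},
  {"tx": -2.79,"ty": -2.063,"tz": 0,"wx": 0,"wy": 0,"wz": 0},
  {"tx": -2.79,"ty": -2.063,"tz": 0,"wx": 0,"wy": 0,"wz": 0},
  {"tx": -2.79,"ty": -2.063,"tz": 0,"wx": 0,"wy": 0,"wz": 0},
  {"tx": -2.79,"ty": -2.063,"tz": 0,"wx": 0,"wy": 0,"wz": 0},
  {"tx": -2.79,"ty": -2.063,"tz": 0,"wx": 0,"wy": 0,"wz": 0},
  {"tx": -2.79,"ty": -2.063,"tz": 0,"wx": 0,"wy": 0,"wz": 0},
], gripper=9.1)

```text
time_s: 1.1
ee_pos: [431.0, 182.2, 190.8]
ee_rot: [-180.0, -0.0, 158.8]
force: [0.8, 0.6, -0.8]
gripper_width: 91.0
gripper_force: 0.0
```

Request:
move_arm([
  {"tx": 0,"ty": 0,"tz": 0,"wx": 0,"wy": 0,"wz": 0.108},
  {"tx": 0,"ty": 0,"tz": 0,"wx": 0,"wy": 0,"wz": 0.108},
  {"tx": 0,"ty": 0,"tz": 0,"wx": 0,"wy": 0,"wz": 0.108},
  {"tx": 0,"ty": 0,"tz": 0,"wx": 0,"wy": 0,"wz": 0.108},
  {"tx": 0,"ty": 0,"tz": 0,"wx": 0,"wy": 0,"wz": 0},
  {"tx": 0,"ty": 0,"tz": 0,"wx": 0,"wy": 0,"wz": 0},
])

```text
time_s: 1.6
ee_pos: [430.5, 183.8, 190.8]
ee_rot: [-180.0, -0.0, 134.2]
force: [-0.0, -0.3, -0.3]
gripper_width: 90.8
gripper_force: 0.0
```

```bash
python3 -c "
from h import *
go([430.5,183.4,3],down(44))
from workcell import env; s=env.state();print(s['ee_pos'],s['ee_rot'])"
```

```text
t cm [-3.2000e-02 -1.5000e-02  1.8778e+01] then w [-0.0005 -0.0003  0.0028]
rows 4.580097260599156 0.023924879602093614 q [ 21.7   8.7 102.8   0.   68.6 -22.5] t 1.6 F [-0.  -0.3 -0.3]
[430.48821355 183.77058945 190.78398768] [-1.79968576e+02 -1.47201496e-02  1.34160790e+02]
```

Request:
move_arm([
  {"tx": 0,"ty": 0,"tz": 3.4,"wx": 0,"wy": 0,"wz": 0},
  {"tx": 0,"ty": 0,"tz": 3.4,"wx": 0,"wy": 0,"wz": 0},
  {"tx": 0,"ty": 0,"tz": 3.4,"wx": 0,"wy": 0,"wz": 0},
  {"tx": 0,"ty": 0,"tz": 3.4,"wx": 0,"wy": 0,"wz": 0},
  {"tx": 0,"ty": 0,"tz": 2.5,"wx": 0,"wy": 0,"wz": 0},
  {"tx": 0,"ty": 0,"tz": 1.5,"wx": 0,"wy": 0,"wz": 0},
  {"tx": 0,"ty": 0,"tz": 0.8,"wx": 0,"wy": 0,"wz": 0},
  {"tx": 0,"ty": 0,"tz": 0.3,"wx": 0,"wy": 0,"wz": 0},
  {"tx": 0,"ty": 0,"tz": 0,"wx": 0,"wy": 0,"wz": 0},
  {"tx": 0,"ty": 0,"tz": 0,"wx": 0,"wy": 0,"wz": 0},
])

```text
time_s: 2.43
ee_pos: [431.5, 184.3, 4.9]
ee_rot: [179.9, 0.0, 134.0]
force: [0.2, 0.1, -0.9]
gripper_width: 90.7
gripper_force: 0.0
```

Request:
move_arm([
  {"tx": 0,"ty": 0,"tz": 0,"wx": 0,"wy": 0,"wz": 0},
  {"tx": 0,"ty": 0,"tz": 0,"wx": 0,"wy": 0,"wz": 0},
  {"tx": 0,"ty": 0,"tz": 0,"wx": 0,"wy": 0,"wz": 0},
  {"tx": 0,"ty": 0,"tz": 0,"wx": 0,"wy": 0,"wz": 0},
  {"tx": 0,"ty": 0,"tz": 0,"wx": 0,"wy": 0,"wz": 0},
  {"tx": 0,"ty": 0,"tz": 0,"wx": 0,"wy": 0,"wz": 0},
  {"tx": 0,"ty": 0,"tz": 0,"wx": 0,"wy": 0,"wz": 0},
  {"tx": 0,"ty": 0,"tz": 0,"wx": 0,"wy": 0,"wz": 0},
  {"tx": 0,"ty": 0,"tz": 0,"wx": 0,"wy": 0,"wz": 0},
  {"tx": 0,"ty": 0,"tz": 0,"wx": 0,"wy": 0,"wz": 0},
], gripper=4.0, force=15)

```text
time_s: 3.27
ee_pos: [430.7, 183.9, 4.0]
ee_rot: [180.0, -0.0, 134.0]
force: [0.1, -0.0, 0.3]
gripper_width: 39.7
gripper_force: 0.0
```

```bash
python3 - <<'E'
from h import *
from workcell import grab_frame
o=[]
for n,b in(("top",(150,200,100,75)),("side",(300,240,100,75))):
    f=grab_frame(n);pickle.dump(f,open(n+"1.pkl","wb"));x,y,w,h=b
    o.append(cv2.resize(f["color"][y:y+h,x:x+w],None,fx=4,fy=4,interpolation=cv2.INTER_CUBIC))
cv2.imwrite("pics/g1.png",np.hstack(o)[:,:,::-1])
E
```

```text
(no output)
```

View pics/g1.png

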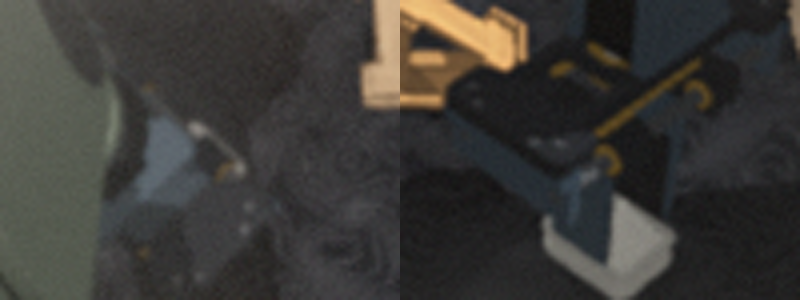

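The picture shows the finger on the near face of the case at side px ~(347,300). The opening equals the commanded 40 mm with zero grip force. I'll close further and see where it stops.

Request:
move_arm([
  {"tx": 0,"ty": 0,"tz": 0,"wx": 0,"wy": 0,"wz": 0},
  {"tx": 0,"ty": 0,"tz": 0,"wx": 0,"wy": 0,"wz": 0},
  {"tx": 0,"ty": 0,"tz": 0,"wx": 0,"wy": 0,"wz": 0},
], gripper=3.6)

```text
time_s: 3.62
ee_pos: [430.7, 183.9, 4.0]
ee_rot: [-180.0, -0.0, 134.0]
force: [-0.7, 0.2, 0.5]
gripper_width: 35.9
gripper_force: 0.0
```

```bash
python3 - <<'E'
from h import *
from workcell import env
S=load("side1.pkl");s=env.state();C=Ro.from_euler("xyz",s["ee_rot"],degrees=True)
for y in(-20,20,23.5):
  print(y,[np.round(proj(S,s["ee_pos"]+C.apply([x,y,0])),1) for x in(-16,16)])
print("case near bottom corners obs 335.6,300.7 / 354.9,314.7",s["gripper_width"],s["gripper_force"])
E
```

```text
-20 [array([351.7, 294.8]), array([362.9, 302.6])]
20 [array([339.4, 304.1]), array([350.7, 312.4])]
23.5 [array([338.3, 305. ]), array([349.6, 313.3])]
case near bottom corners obs 335.6,300.7 / 354.9,314.7 35.899560449768835 0.0
```

```bash
python3 - <<'E'
from h import *
from workcell import env,grab_frame
f=grab_frame("side");pickle.dump(f,open("side2.pkl","wb"));x,y,w,h=315,255,65,65
im=f["color"];k=6
o=[]
for im in (load("side0.pkl")["color"],f["color"]):
    A=cv2.resize(im[y:y+h,x:x+w],None,fx=k,fy=k,interpolation=cv2.INTER_CUBIC);A=np.clip(A*1.8,0,255).astype(np.uint8)
    s=env.state();C=Ro.from_euler("xyz",s["ee_rot"],degrees=True)
    for yy,c in((18,(255,0,0)),(-18,(0,255,0)),(31.5,(255,255,0))):
        for z in(0,-21):
            q=[tuple(int(v) for v in (proj(f,s["ee_pos"]+C.apply([xx,yy,z]))-[x,y]+.5)*k) for xx in(-16,16)];cv2.line(A,*q,c,1)
    o.append(A)
cv2.imwrite("pics/g2.png",np.hstack(o)[:,:,::-1])
E
```

```text
(no output)
```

View pics/g2.png

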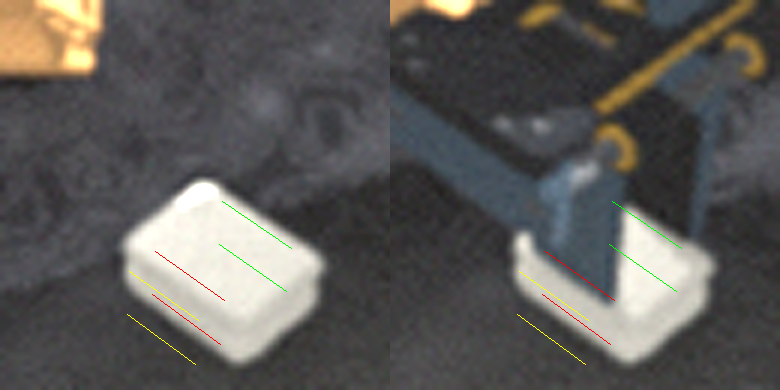

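The picture shows the finger entering the case's top at its near edge (tile (600,280)), yet there's no grip force. I'll close further, gently.

Request:
move_arm([
  {"tx": 0,"ty": 0,"tz": 0,"wx": 0,"wy": 0,"wz": 0},
  {"tx": 0,"ty": 0,"tz": 0,"wx": 0,"wy": 0,"wz": 0},
  {"tx": 0,"ty": 0,"tz": 0,"wx": 0,"wy": 0,"wz": 0},
  {"tx": 0,"ty": 0,"tz": 0,"wx": 0,"wy": 0,"wz": 0},
  {"tx": 0,"ty": 0,"tz": 0,"wx": 0,"wy": 0,"wz": 0},
], gripper=2.0, force=8)

```text
time_s: 4.08
ee_pos: [430.7, 183.9, 4.1]
ee_rot: [180.0, -0.0, 134.0]
force: [-1.1, 0.8, 0.7]
gripper_width: 19.8
gripper_force: 0.0
```

No contact at all down to 20 mm. I'll open, lift clear, and compare the case's outline with before.

Request:
move_arm([
  {"tx": 0,"ty": 0,"tz": 0,"wx": 0,"wy": 0,"wz": 0},
  {"tx": 0,"ty": 0,"tz": 0,"wx": 0,"wy": 0,"wz": 0},
  {"tx": 0,"ty": 0,"tz": 0,"wx": 0,"wy": 0,"wz": 0},
  {"tx": 0,"ty": 0,"tz": 0,"wx": 0,"wy": 0,"wz": 0},
  {"tx": 0,"ty": 0,"tz": 0,"wx": 0,"wy": 0,"wz": 0},
  {"tx": 0,"ty": 0,"tz": 0,"wx": 0,"wy": 0,"wz": 0},
  {"tx": 0,"ty": 0,"tz": -3.5,"wx": 0,"wy": 0,"wz": 0},
  {"tx": 0,"ty": 0,"tz": -3.5,"wx": 0,"wy": 0,"wz": 0},
  {"tx": 0,"ty": 0,"tz": -3.5,"wx": 0,"wy": 0,"wz": 0},
  {"tx": 0,"ty": 0,"tz": -3.5,"wx": 0,"wy": 0,"wz": 0},
  {"tx": 0,"ty": 0,"tz": 0,"wx": 0,"wy": 0,"wz": 0},
], gripper=9.1)

```text
time_s: 5.0
ee_pos: [435.0, 185.6, 150.7]
ee_rot: [179.3, 0.3, 134.0]
force: [2.1, -0.2, 0.9]
gripper_width: 90.0
gripper_force: 0.0
```

```bash
python3 - <<'E'
from h import *
from workcell import env,grab_frame
g=grab_frame("top")["color"]; f=grab_frame("side");pickle.dump(f,open("side3.pkl","wb"))
a=load("side0.pkl")["color"]
def blob(im):
    h=cv2.cvtColor(im,cv2.COLOR_RGB2HSV);m=((h[...,1]<50)&(h[...,2]>83)).astype(np.uint8)
    m[:270]=0;m[330:]=0;m[:,:322]=0;m[:,385:]=0
    n,l,s,c=cv2.connectedComponentsWithStats(m);i=1+s[1:,4].argmax();return s[i],c[i]
print(blob(a),blob(f["color"]))
cv2.imwrite("pics/g3.png",np.hstack([cv2.resize(f["color"][215:330,275:405],None,fx=3,fy=3),cv2.resize(g[170:285,140:270],None,fx=3,fy=3)])[:,:,::-1])
print(env.state()["ee_pos"])
E
```

```text
(array([336, 285,  33,  30, 626], dtype=int32), array([351.59584665, 299.5399361 ])) (array([336, 286,  33,  29, 620], dtype=int32), array([351.59516129, 299.73870968]))
[431.44389571 184.15828661 145.31288856]
```

The case hasn't moved (side-view centroid shift 0.2 px), so the fingers met nothing there. I'll probe it gently from above to see whether it's solid at all.

Request:
move_arm([
  {"tx": 0,"ty": 0,"tz": 3.0,"wx": 0,"wy": 0,"wz": 0},
  {"tx": 0,"ty": 0,"tz": 3.0,"wx": 0,"wy": 0,"wz": 0},
  {"tx": 0,"ty": 0,"tz": 3.0,"wx": 0,"wy": 0,"wz": 0},
  {"tx": 0,"ty": 0,"tz": 1.5,"wx": 0,"wy": 0,"wz": 0},
  {"tx": 0,"ty": 0,"tz": 0.5,"wx": 0,"wy": 0,"wz": 0},
  {"tx": 0,"ty": 0,"tz": 0.4,"wx": 0,"wy": 0,"wz": 0},
  {"tx": 0,"ty": 0,"tz": 0.4,"wx": 0,"wy": 0,"wz": 0},
  {"tx": 0,"ty": 0,"tz": 0.3,"wx": 0,"wy": 0,"wz": 0},
  {"tx": 0,"ty": 0,"tz": 0.2,"wx": 0,"wy": 0,"wz": 0},
  {"tx": 0,"ty": 0,"tz": 0,"wx": 0,"wy": 0,"wz": 0},
], gripper=1.0)

```text
time_s: 5.93
ee_pos: [430.9, 184.0, 21.3]
ee_rot: [180.0, 0.0, 134.0]
force: [-0.2, -0.1, 0.3]
gripper_width: 27.2
gripper_force: 0.0
```

The tip is 4 mm inside the case's visible top with no force, so the fingers pass through the case. Before judging that, I'll grasp the remote, which is needed anyway and shows whether contact works there.

```bash
python3 - <<'E'
from h import *
P=load("polys.pkl");T=load("top0.pkl")
for n,z in(("Rt",7),("Ct",20)):
    q=np.array([onz(T,u,z)[:2] for u in P[n][1]],np.float32);m=cv2.moments(q.reshape(-1,1,2))
    print(n,np.degrees(.5*np.arctan2(2*m["mu11"],m["mu20"]-m["mu02"]))%180)
go([474.4,-375.7,150],down(42.6))
E
```

```text
Rt 135.11332252427337
Ct 128.72812523166698
t cm [-43.282 -35.746 -12.887] then w [0.0007 0.0002 0.0245]
rows 13.651241676656282 0.20394921962879517 q [ 21.7  19.5 116.7   0.   43.8 -22.3] t 5.93 F [-0.2 -0.1  0.3]
```

Request:
move_arm([
  {"tx": 0,"ty": 0,"tz": -3.3,"wx": 0,"wy": 0,"wz": 0},
  {"tx": 0,"ty": 0,"tz": -3.3,"wx": 0,"wy": 0,"wz": 0},
  {"tx": 0,"ty": 0,"tz": -3.3,"wx": 0,"wy": 0,"wz": 0},
  {"tx": 0,"ty": 0,"tz": -3.0,"wx": 0,"wy": 0,"wz": 0},
  {"tx": -3.0,"ty": -2.5,"tz": 0,"wx": 0,"wy": 0,"wz": 0},
  {"tx": -3.0,"ty": -2.5,"tz": 0,"wx": 0,"wy": 0,"wz": 0},
  {"tx": -3.0,"ty": -2.5,"tz": 0,"wx": 0,"wy": 0,"wz": 0},
  {"tx": -3.0,"ty": -2.5,"tz": 0,"wx": 0,"wy": 0,"wz": 0},
  {"tx": -3.0,"ty": -2.5,"tz": 0,"wx": 0,"wy": 0,"wz": 0},
  {"tx": -3.0,"ty": -2.5,"tz": 0,"wx": 0,"wy": 0,"wz": 0},
  {"tx": -3.0,"ty": -2.5,"tz": 0,"wx": 0,"wy": 0,"wz": 0},
], gripper=9.1)

```text
time_s: 6.85
ee_pos: [450.7, -90.7, 150.9]
ee_rot: [179.9, 0.1, 134.0]
force: [0.9, 1.3, 0.1]
gripper_width: 90.7
gripper_force: 0.0
```

Request:
move_arm([
  {"tx": -3.0,"ty": -2.5,"tz": 0,"wx": 0,"wy": 0,"wz": 0},
  {"tx": -3.0,"ty": -2.5,"tz": 0,"wx": 0,"wy": 0,"wz": 0},
  {"tx": -3.0,"ty": -2.5,"tz": 0,"wx": 0,"wy": 0,"wz": 0},
  {"tx": -3.0,"ty": -2.5,"tz": 0,"wx": 0,"wy": 0,"wz": 0},
  {"tx": -3.0,"ty": -2.5,"tz": 0,"wx": 0,"wy": 0,"wz": 0},
  {"tx": -3.0,"ty": -2.5,"tz": 0,"wx": 0,"wy": 0,"wz": 0},
  {"tx": -3.0,"ty": -2.5,"tz": 0,"wx": 0,"wy": 0,"wz": 0},
  {"tx": -1.28,"ty": -0.75,"tz": 0,"wx": 0,"wy": 0,"wz": 0},
  {"tx": 0,"ty": 0,"tz": 0,"wx": 0,"wy": 0,"wz": 0},
  {"tx": 0,"ty": 0,"tz": 0,"wx": 0,"wy": 0,"wz": 0},
  {"tx": 0,"ty": 0,"tz": 0,"wx": 0,"wy": 0,"wz": 0},
  {"tx": 0,"ty": 0,"tz": 0,"wx": 0,"wy": 0,"wz": 0},
])

```text
time_s: 7.85
ee_pos: [474.1, -374.3, 150.4]
ee_rot: [180.0, -0.0, 134.1]
force: [0.0, 0.5, -0.2]
gripper_width: 90.6
gripper_force: 0.0
```

```bash
python3 - <<'E'
from h import *
go([474.4,-375.7,3],down(44))
E
```

```text
t cm [-0.123 -0.08  14.736] then w [ 0.0003 -0.0004  0.0013]
rows 3.59409843495844 0.011702145521279558 q [-39.4  22.5  89.3   0.   68.2 -83.5] t 7.85 F [ 0.   0.5 -0.2]
```

Request:
move_arm([
  {"tx": -0.12,"ty": -0.08,"tz": 3.2,"wx": 0,"wy": 0,"wz": 0},
  {"tx": 0,"ty": 0,"tz": 3.2,"wx": 0,"wy": 0,"wz": 0},
  {"tx": 0,"ty": 0,"tz": 3.2,"wx": 0,"wy": 0,"wz": 0},
  {"tx": 0,"ty": 0,"tz": 2.5,"wx": 0,"wy": 0,"wz": 0},
  {"tx": 0,"ty": 0,"tz": 1.5,"wx": 0,"wy": 0,"wz": 0},
  {"tx": 0,"ty": 0,"tz": 0.8,"wx": 0,"wy": 0,"wz": 0},
  {"tx": 0,"ty": 0,"tz": 0.35,"wx": 0,"wy": 0,"wz": 0},
  {"tx": 0,"ty": 0,"tz": 0,"wx": 0,"wy": 0,"wz": 0},
  {"tx": 0,"ty": 0,"tz": 0,"wx": 0,"wy": 0,"wz": 0},
])

```text
time_s: 8.6
ee_pos: [475.3, -377.4, 3.8]
ee_rot: [180.0, 0.1, 134.0]
force: [0.5, 0.0, 0.0]
gripper_width: 90.7
gripper_force: 0.0
```

Request:
move_arm([
  {"tx": 0,"ty": 0,"tz": 0,"wx": 0,"wy": 0,"wz": 0},
  {"tx": 0,"ty": 0,"tz": 0,"wx": 0,"wy": 0,"wz": 0},
  {"tx": 0,"ty": 0,"tz": 0,"wx": 0,"wy": 0,"wz": 0},
  {"tx": 0,"ty": 0,"tz": 0,"wx": 0,"wy": 0,"wz": 0},
  {"tx": 0,"ty": 0,"tz": 0,"wx": 0,"wy": 0,"wz": 0},
  {"tx": 0,"ty": 0,"tz": 0,"wx": 0,"wy": 0,"wz": 0},
  {"tx": 0,"ty": 0,"tz": 0,"wx": 0,"wy": 0,"wz": 0},
  {"tx": 0,"ty": 0,"tz": 0,"wx": 0,"wy": 0,"wz": 0},
  {"tx": 0,"ty": 0,"tz": 0,"wx": 0,"wy": 0,"wz": 0},
  {"tx": 0,"ty": 0,"tz": 0,"wx": 0,"wy": 0,"wz": 0},
], gripper=3.2, force=15)

```text
time_s: 9.43
ee_pos: [474.5, -377.2, 2.5]
ee_rot: [180.0, -0.0, 134.0]
force: [-0.4, 0.1, -0.2]
gripper_width: 32.4
gripper_force: 0.0
```

Again no contact at 32 mm across a 40 mm remote. Either the rendered fingers end higher than the reported TCP, or the reported pose doesn't match the true fingers. I'll check by overlaying the predicted fingertips on the g3 picture (raised and open) and on a fresh view here.

```bash
python3 - <<'E'
from h import *
from workcell import env,grab_frame
T0=load("top0.pkl");S0=load("side0.pkl")
k=4
s=env.state();C=Ro.from_euler("xyz",s["ee_rot"],degrees=True)
o=[]
def ov(A,f,b,pos,C,w):
    for y in(w/2,-w/2,w/2+13.5,-w/2-13.5):
        for z in (0,-19):
            q=[tuple(int(v) for v in (proj(f,pos+C.apply([x,y,z]))-b+.5)*k) for x in(-16,16)]
            cv2.line(A,*q,((255,0,0) if z==0 else (0,255,0)) if abs(y)<w/2+1 else (255,255,0),1)
    return A
for n,(x,y) in(("side",(285,140)),("top",(360,170))):
    f=grab_frame(n);pickle.dump(f,open(n+"4.pkl","wb"))
    A=cv2.resize(f["color"][y:y+72,x:x+98],None,fx=k,fy=k,interpolation=cv2.INTER_CUBIC);A=np.clip(A*1.7,0,255).astype(np.uint8)
    o.append(ov(A,f,[x,y],s["ee_pos"],C,s["gripper_width"]))
G=cv2.imread("pics/g3.png")[:,:,::-1];G=cv2.resize(G,None,fx=4/3,fy=4/3)
h=G.shape[1]//2
p3=np.array([431.4,184.2,145.3]);C3=down(44)
a=ov(np.clip(G[:,:h]*1.7,0,255).astype(np.uint8),S0,[275,215],p3,C3,90);b=ov(np.clip(G[:,h:]*1.7,0,255).astype(np.uint8),T0,[140,170],p3,C3,90)
a=a[:304,:392];b=b[60:364,100:492]
cv2.imwrite("pics/g4.png",np.vstack([np.hstack(o),np.hstack([a,b])])[:,:,::-1])
print(s["gripper_width"],s["ee_pos"],s["force"],s["torque"])
E
```

```text
32.42367834812892 [ 474.45945527 -377.18079449    2.46346129] [-0.38372143  0.06089316 -0.23536992] [-0.0791755  -0.02314664  0.00604101]
```

View pics/g4.png

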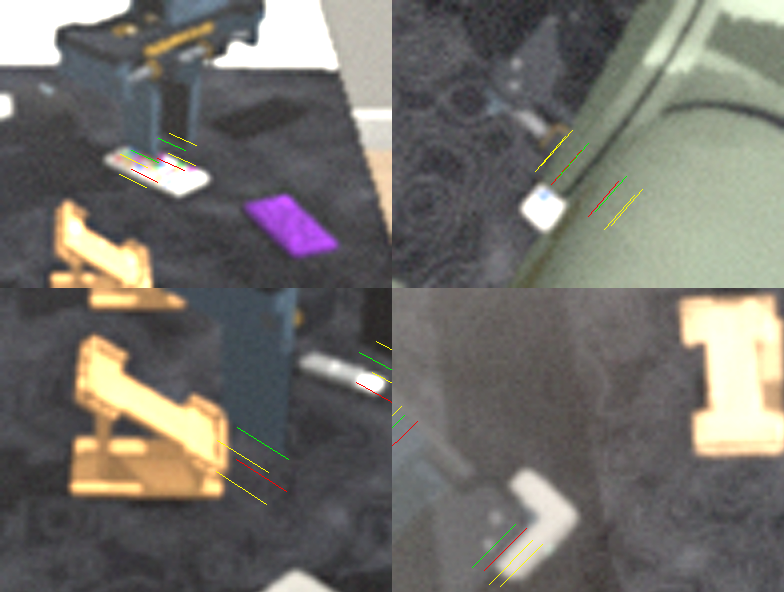

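The overlay shows the rendered fingers ending about 20 mm above the reported TCP: near fingertip at tile (125-160,155), on the line 19 mm behind the red predicted tip. So the fingers were floating above both objects. I'll open a little and go down by touch to find the real offset.

Request:
move_arm([
  {"tx": 0,"ty": 0,"tz": 0,"wx": 0,"wy": 0,"wz": 0},
  {"tx": 0,"ty": 0,"tz": 0,"wx": 0,"wy": 0,"wz": 0},
  {"tx": 0,"ty": 0,"tz": 0,"wx": 0,"wy": 0,"wz": 0},
  {"tx": 0,"ty": 0,"tz": 0,"wx": 0,"wy": 0,"wz": 0},
  {"tx": 0,"ty": 0,"tz": 0.4,"wx": 0,"wy": 0,"wz": 0},
  {"tx": 0,"ty": 0,"tz": 0.4,"wx": 0,"wy": 0,"wz": 0},
  {"tx": 0,"ty": 0,"tz": 0.2,"wx": 0,"wy": 0,"wz": 0},
  {"tx": 0,"ty": 0,"tz": 0,"wx": 0,"wy": 0,"wz": 0},
  {"tx": 0,"ty": 0,"tz": 0,"wx": 0,"wy": 0,"wz": 0},
], gripper=6.0)

```text
time_s: 10.28
ee_pos: [474.3, -377.0, -7.8]
ee_rot: [180.0, -0.0, 134.0]
force: [-0.2, -0.1, 0.2]
gripper_width: 60.1
gripper_force: 0.0
```

Request:
move_arm([
  {"tx": 0,"ty": 0,"tz": 0.2,"wx": 0,"wy": 0,"wz": 0},
  {"tx": 0,"ty": 0,"tz": 0.2,"wx": 0,"wy": 0,"wz": 0},
  {"tx": 0,"ty": 0,"tz": 0,"wx": 0,"wy": 0,"wz": 0},
  {"tx": 0,"ty": 0,"tz": 0,"wx": 0,"wy": 0,"wz": 0},
])

```text
time_s: 10.62
ee_pos: [474.4, -377.1, -11.6]
ee_rot: [180.0, -0.0, 134.0]
force: [0.1, 0.1, -0.5]
gripper_width: 60.2
gripper_force: 0.0
```

Confirmed: the reported TCP is 11.6 mm below the desk with no contact. I'll keep going down in small steps.

Request:
move_arm([
  {"tx": 0,"ty": 0,"tz": 0.2,"wx": 0,"wy": 0,"wz": 0},
  {"tx": 0,"ty": 0,"tz": 0.1,"wx": 0,"wy": 0,"wz": 0},
  {"tx": 0,"ty": 0,"tz": 0,"wx": 0,"wy": 0,"wz": 0},
  {"tx": 0,"ty": 0,"tz": 0,"wx": 0,"wy": 0,"wz": 0},
])

```text
time_s: 10.95
ee_pos: [474.4, -377.2, -14.6]
ee_rot: [180.0, -0.0, 134.0]
force: [0.3, -0.2, -0.0]
gripper_width: 60.0
gripper_force: 0.0
```

Request:
move_arm([
  {"tx": 0,"ty": 0,"tz": 0.1,"wx": 0,"wy": 0,"wz": 0},
  {"tx": 0,"ty": 0,"tz": 0.1,"wx": 0,"wy": 0,"wz": 0},
  {"tx": 0,"ty": 0,"tz": 0,"wx": 0,"wy": 0,"wz": 0},
])

```text
time_s: 11.2
ee_pos: [474.4, -377.1, -16.7]
ee_rot: [180.0, -0.0, 134.0]
force: [0.7, 0.0, 0.1]
gripper_width: 59.9
gripper_force: 0.0
```

Request:
move_arm([
  {"tx": 0,"ty": 0,"tz": 0.1,"wx": 0,"wy": 0,"wz": 0},
  {"tx": 0,"ty": 0,"tz": 0,"wx": 0,"wy": 0,"wz": 0},
  {"tx": 0,"ty": 0,"tz": 0,"wx": 0,"wy": 0,"wz": 0},
])

```text
time_s: 11.45
ee_pos: [474.4, -377.1, -17.6]
ee_rot: [180.0, -0.0, 134.0]
force: [-0.8, -0.6, 0.6]
gripper_width: 60.0
gripper_force: 0.0
```

Request:
move_arm([
  {"tx": 0,"ty": 0,"tz": 0.1,"wx": 0,"wy": 0,"wz": 0},
  {"tx": 0,"ty": 0,"tz": 0,"wx": 0,"wy": 0,"wz": 0},
  {"tx": 0,"ty": 0,"tz": 0,"wx": 0,"wy": 0,"wz": 0},
])

```text
time_s: 11.7
ee_pos: [474.4, -377.2, -18.5]
ee_rot: [180.0, -0.0, 134.0]
force: [-0.1, 0.9, 0.6]
gripper_width: 60.2
gripper_force: 0.0
```

Request:
move_arm([
  {"tx": 0,"ty": 0,"tz": 0.1,"wx": 0,"wy": 0,"wz": 0},
  {"tx": 0,"ty": 0,"tz": 0,"wx": 0,"wy": 0,"wz": 0},
  {"tx": 0,"ty": 0,"tz": 0,"wx": 0,"wy": 0,"wz": 0},
])

```text
time_s: 11.95
ee_pos: [474.5, -377.2, -19.5]
ee_rot: [180.0, -0.0, 134.0]
force: [1.0, -0.1, -0.5]
gripper_width: 59.7
gripper_force: 0.0
```

Request:
move_arm([
  {"tx": 0,"ty": 0,"tz": 0,"wx": 0,"wy": 0,"wz": 0},
  {"tx": 0,"ty": 0,"tz": 0,"wx": 0,"wy": 0,"wz": 0},
  {"tx": 0,"ty": 0,"tz": 0,"wx": 0,"wy": 0,"wz": 0},
  {"tx": 0,"ty": 0,"tz": 0,"wx": 0,"wy": 0,"wz": 0},
  {"tx": 0,"ty": 0,"tz": 0,"wx": 0,"wy": 0,"wz": 0},
], gripper=3.5, force=8)

```text
time_s: 12.37
ee_pos: [474.6, -377.2, -19.5]
ee_rot: [180.0, 0.0, 134.0]
force: [-1.4, 1.1, 1.2]
gripper_width: 40.2
gripper_force: 8.0
```

Gripped: 40.2 mm at 8 N. With reported z = -19.5 the remote's underside is at 0, so the real fingers are about 20 mm shorter than the text says. I'll firm the grip, lift, and head for the long nest.

Request:
move_arm([
  {"tx": 0,"ty": 0,"tz": 0,"wx": 0,"wy": 0,"wz": 0},
  {"tx": 0,"ty": 0,"tz": 0,"wx": 0,"wy": 0,"wz": 0},
  {"tx": 0,"ty": 0,"tz": -1.0,"wx": 0,"wy": 0,"wz": 0},
  {"tx": 0,"ty": 0,"tz": -2.5,"wx": 0,"wy": 0,"wz": 0},
  {"tx": 0,"ty": 0,"tz": -3.5,"wx": 0,"wy": 0,"wz": 0},
  {"tx": 0,"ty": 0,"tz": -3.5,"wx": 0,"wy": 0,"wz": 0},
  {"tx": 0,"ty": 0,"tz": -3.5,"wx": 0,"wy": 0,"wz": 0},
  {"tx": 0,"ty": 0,"tz": -3.0,"wx": 0,"wy": 0,"wz": 0},
  {"tx": 0,"ty": 0,"tz": 0,"wx": 0,"wy": 0,"wz": 0},
  {"tx": 0,"ty": 0,"tz": 0,"wx": 0,"wy": 0,"wz": 0},
], gripper=3.5, force=20)

```text
time_s: 13.2
ee_pos: [475.3, -377.9, 153.2]
ee_rot: [180.0, 0.3, 134.0]
force: [-0.7, -0.5, -2.4]
gripper_width: 39.2
gripper_force: 20.0
```

```bash
cat >> h.py <<'E'
NEST={"L":((514.1,36.2,50),-.035),"S":((521.7,-173.1,42),0.0)}
def place(n,h,off,dz,first="t"): # off: object's centre in tool x; dz: underside behind TCP (mm); h hover above floor
    p,yaw=NEST[n];R=slope(yaw);z=R.apply([0,0,1]);x=R.apply([1,0,0])
    P=np.array(p)+(dz-h)*z-off*x;print("target",P);go(P,R,first)
E
python3 -c "
from h import *
place('L',60,1.2,19.5)"
```

```text
target [491.86558516  36.97852244  83.86317616]
t cm [28.723 30.013  6.808] then w [-0.2356 -0.5754 -0.7427]
rows 10.11920755842164 8.071497196153262 q [-39.6  22.5  88.9  -0.   68.3 -83.6] t 13.2 F [-0.7 -0.5 -2.4]
```

Request:
move_arm([
  {"tx": 2.61,"ty": 2.73,"tz": 0,"wx": 0,"wy": 0,"wz": 0},
  {"tx": 2.61,"ty": 2.73,"tz": 0,"wx": 0,"wy": 0,"wz": 0},
  {"tx": 2.61,"ty": 2.73,"tz": 0,"wx": 0,"wy": 0,"wz": 0},
  {"tx": 2.61,"ty": 2.73,"tz": 0,"wx": 0,"wy": 0,"wz": 0},
  {"tx": 2.61,"ty": 2.73,"tz": 0,"wx": 0,"wy": 0,"wz": 0},
  {"tx": 2.61,"ty": 2.73,"tz": 0,"wx": 0,"wy": 0,"wz": 0},
  {"tx": 2.61,"ty": 2.73,"tz": 0,"wx": 0,"wy": 0,"wz": 0},
  {"tx": 2.61,"ty": 2.73,"tz": 0,"wx": 0,"wy": 0,"wz": 0},
  {"tx": 2.61,"ty": 2.73,"tz": 0,"wx": 0,"wy": 0,"wz": 0},
  {"tx": 2.61,"ty": 2.73,"tz": 0,"wx": 0,"wy": 0,"wz": 0},
  {"tx": 2.61,"ty": 2.73,"tz": 0,"wx": 0,"wy": 0,"wz": 0},
])

```text
time_s: 14.12
ee_pos: [489.3, 39.6, 149.0]
ee_rot: [-179.8, -0.1, 134.0]
force: [0.2, 0.4, -0.3]
gripper_width: 39.7
gripper_force: 20.0
```

Request:
move_arm([
  {"tx": 0,"ty": 0,"tz": 0,"wx": -0.0236,"wy": -0.0575,"wz": -0.0743},
  {"tx": 0,"ty": 0,"tz": 0,"wx": -0.0236,"wy": -0.0575,"wz": -0.0743},
  {"tx": 0,"ty": 0,"tz": 0,"wx": -0.0236,"wy": -0.0575,"wz": -0.0743},
  {"tx": 0,"ty": 0,"tz": 0,"wx": -0.0236,"wy": -0.0575,"wz": -0.0743},
  {"tx": 0,"ty": 0,"tz": 0,"wx": -0.0236,"wy": -0.0575,"wz": -0.0743},
  {"tx": 0,"ty": 0,"tz": 0,"wx": -0.0236,"wy": -0.0575,"wz": -0.0743},
  {"tx": 0,"ty": 0,"tz": 0,"wx": -0.0236,"wy": -0.0575,"wz": -0.0743},
  {"tx": 0,"ty": 0,"tz": 0,"wx": -0.0236,"wy": -0.0575,"wz": -0.0743},
  {"tx": 0,"ty": 0,"tz": 0,"wx": -0.0236,"wy": -0.0575,"wz": -0.0743},
  {"tx": 0,"ty": 0,"tz": 0,"wx": -0.0236,"wy": -0.0575,"wz": -0.0743},
  {"tx": 0,"ty": 0,"tz": 0,"wx": 0,"wy": 0,"wz": 0},
  {"tx": 0,"ty": 0,"tz": 0,"wx": 0,"wy": 0,"wz": 0},
])

```text
time_s: 15.12
ee_pos: [489.1, 37.5, 148.7]
ee_rot: [179.7, 34.5, 177.7]
force: [-0.5, 0.7, 0.3]
gripper_width: 39.4
gripper_force: 20.0
```

```bash
python3 - <<'E'
from h import *
from workcell import env,grab_frame
place('L',60,1.2,19.5)
s=env.state();C=Ro.from_euler("xyz",s["ee_rot"],degrees=True);print(s["ee_pos"],s["ee_rot"])
a={}
for n in("side","top"):
    f=grab_frame(n);pickle.dump(f,open(n+"5.pkl","wb"));a[n]=f
    h=cv2.cvtColor(f["color"],cv2.COLOR_RGB2HSV)
    c=proj(f,s["ee_pos"]+C.apply([0,0,-20]))
    for nm,p in(("tool",s["ee_pos"]+C.apply([1.2,0,-16])),("world",s["ee_pos"]+[0,0,19.5]+C.apply([1.2,0,3.5]))):print(n,nm,proj(f,p).round(1))
    x,y=(c-[33,33]).astype(int);A=cv2.resize(f["color"][y:y+66,x:x+66],None,fx=6,fy=6,interpolation=cv2.INTER_CUBIC)
    for xx in(-43,43):
        for yy in(-20,20):
            cv2.circle(A,tuple(int(v) for v in(proj(f,s["ee_pos"]+C.apply([xx+1.2,yy,-23]))-[x,y]+.5)*6),3,(0,255,0),1)
            cv2.circle(A,tuple(int(v) for v in(proj(f,s["ee_pos"]+[0,0,19.5]+C.apply([xx+1.2,yy,-3.5]))-[x,y]+.5)*6),3,(255,0,0),1)
    print(x,y);a[n+"A"]=A
cv2.imwrite("pics/g5.png",np.hstack([a["sideA"],a["topA"]])[:,:,::-1])
E
```

```text
target [491.86558516  36.97852244  83.86317616]
t cm [ 3.447 -0.061  5.501] then w [ 0.0019 -0.0089 -0.0036]
rows 1.5820229200617129 0.08130887714290481 q [  6.4  -1.3 131.4 -16.8  16.4 -66.7] t 15.12 F [-0.5  0.7  0.3]
[489.14074152  37.45114821 148.72611588] [179.74979453  34.49374456 177.74274748]
side tool [328.4 205.1]
side world [323.6 203.7]
296 170
top tool [242.4 210.4]
top world [242.2 205.3]
209 177
```

View pics/g5.png

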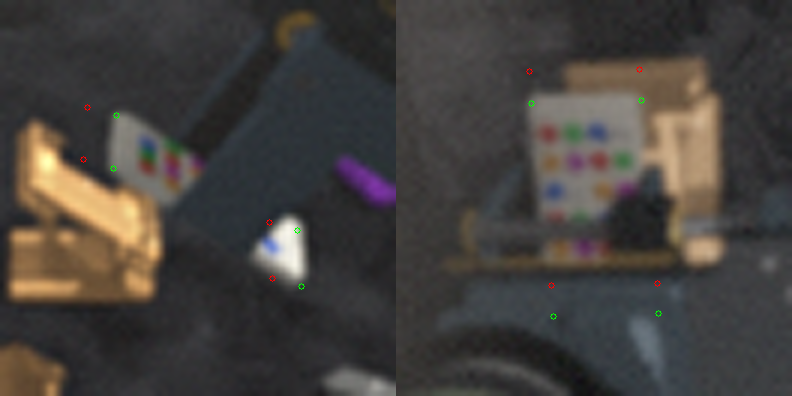

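The overlay settles it: the tool-frame offset (green) falls on the remote's corners in both views, side (116,115) and (301,286), top (531,103) and (641,100). I'll go to hover.

Request:
move_arm([
  {"tx": 1.15,"ty": -0.02,"tz": 1.8,"wx": 0,"wy": -0.009,"wz": -0.003},
  {"tx": 1.15,"ty": -0.02,"tz": 1.8,"wx": 0,"wy": 0,"wz": 0},
  {"tx": 1.15,"ty": -0.02,"tz": 1.8,"wx": 0,"wy": 0,"wz": 0},
  {"tx": 0,"ty": 0,"tz": 0,"wx": 0,"wy": 0,"wz": 0},
  {"tx": 0,"ty": 0,"tz": 0,"wx": 0,"wy": 0,"wz": 0},
])

```text
time_s: 15.63
ee_pos: [495.4, 34.5, 104.9]
ee_rot: [-179.6, 35.5, 178.1]
force: [0.9, -0.1, 1.2]
gripper_width: 39.7
gripper_force: 20.0
```

```bash
python3 - <<'E'
from h import *
from workcell import env,grab_frame
place('L',12,1.2,19.5)
s=env.state();C=Ro.from_euler("xyz",s["ee_rot"],degrees=True)
# bright remote mask extents vs predicted corners, both views
for n in("side","top"):
    f=grab_frame(n);pickle.dump(f,open(n+"6.pkl","wb"))
    print(n,[proj(f,s["ee_pos"]+C.apply([x+1.2,y,-26.5])).round(1).tolist() for x,y in((-43,-20),(-43,20),(43,20),(43,-20))])
    c=proj(f,s["ee_pos"]+C.apply([0,0,-26]));x0,y0=(c-35).astype(int)
    im=f["color"][y0:y0+70,x0:x0+70].astype(int);m=((im.max(2)-im.min(2)<28)&(im.min(2)>(105 if n=="side" else 105))).astype(np.uint8)
    nn,l,st,ce=cv2.connectedComponentsWithStats(m)
    for i in range(1,nn):
        if st[i,4]>25:
            cs=cv2.findContours((l==i).astype(np.uint8),0,1)[0][0];print("  blob",st[i,4],(cv2.approxPolyDP(cs,2,True)[:,0]+[x0,y0]).tolist())
E
```

```text
target [519.38175863  36.01506293  44.5448351 ]
t cm [1.556 0.269 6.306] then w [-0.0059  0.0084  0.0008]
rows 1.4730559259258797 0.0857125723028229 q [  6.4   3.8 135.8 -44.9   7.4 -38.5] t 15.63 F [ 0.9 -0.1  1.2]
side [[313.3, 203.5], [312.6, 212.8], [342.8, 231.9], [342.3, 222.2]]
  blob 36 [[313, 206], [312, 213], [316, 216], [316, 207]]
  blob 50 [[340, 222], [339, 227], [335, 228], [342, 231]]
  blob 29 [[352, 233], [361, 236], [359, 233]]
top [[253.3, 196.2], [235.9, 196.6], [239.5, 230.1], [256.2, 229.7]]
  blob 120 [[237, 197], [249, 201], [240, 204], [252, 204], [253, 207], [249, 209], [254, 205], [252, 196]]
  blob 33 [[241, 208], [241, 213], [246, 214], [246, 208]]
```

The hover pose wasn't reached: j5 is down to 7° (limit 2.8°), close to a wrist singularity. I'll fit a quick kinematic model from the recorded poses to see what joint values the placing poses need.

```bash
cat > kin.py <<'E'
from h import *
from scipy.optimize import least_squares
import os,json
def fk(q,p,s4=1,s6=1):
    a1,h,L1,e,L2,L3=p;r=lambda ax,a:Ro.from_euler(ax,a,degrees=True)
    R=r("z",q[0]);x=R.apply([a1,0,h]);R=R*r("y",q[1]);x=x+R.apply([0,0,L1]);R=R*r("y",q[2]);x=x+R.apply([e,0,L2])
    R=R*r("z",s4*q[3])*r("y",q[4]);x=x+R.apply([0,0,L3]);return x,R*r("z",s6*q[5])
E
python3 - <<'E'
from kin import *
from workcell import env
s=env.state()
D=[([67.607,18.348,89.696,0,72.045,-1.147],[208.19,535.49,190.33],[-179.9,0,158.75]),
([21.7,8.7,102.8,0,68.6,-22.5],[430.49,183.77,190.78],[180,0,134.16]),
([21.7,19.5,116.7,0,43.8,-22.3],[430.9,184,21.3],[180,0,134]),
([-39.4,22.5,89.3,0,68.2,-83.5],[474.1,-374.3,150.4],[180,0,134.1]),
([6.4,-1.3,131.4,-16.8,16.4,-66.7],[489.14,37.45,148.73],[179.75,34.49,177.74]),
(list(s["qpos"]),list(s["ee_pos"]),list(s["ee_rot"]))]
best=None
for s4 in(1,-1):
  for s6 in(1,-1):
    g=lambda p:np.concatenate([fk(q,p,s4,s6)[0]-x for q,x,_ in D])
    r=least_squares(g,[0,300,350,0,350,250])
    x0=[(Ro.from_euler("xyz",w,degrees=True).inv()*fk(q,r.x,s4,s6)[1]).as_rotvec(degrees=True).round(1).tolist() for q,_,w in D]
    print(s4,s6,r.x.round(1),r.cost.round(1),x0)
print(s["qpos"],s["ee_pos"],s["ee_rot"])
E
```

```text
1 1 [ 12.  136.  573.2  21.6 408.5 342.6] 390.0 [[-0.0, -0.0, -90.0], [0.0, 0.1, -90.0], [-0.0, -0.0, -90.0], [0.0, -0.0, -90.0], [-0.0, 0.1, -90.0], [-0.0, 0.0, -90.0]]
1 -1 [ 12.  136.  573.2  21.6 408.5 342.6] 390.0 [[-0.0, -0.0, -87.7], [0.1, 0.1, -45.0], [-0.0, -0.0, -45.4], [0.0, -0.0, 77.0], [0.1, 0.0, 43.4], [-0.0, 0.0, -13.1]]
-1 1 [ 49.1 122.7 516.   11.7 382.5 292.8] 2497.0 [[-0.0, -0.0, -90.0], [0.0, 0.1, -90.0], [-0.0, -0.0, -90.0], [0.0, -0.0, -90.0], [-9.1, -3.5, -57.6], [-10.3, 1.2, -0.7]]
-1 -1 [ 49.1 122.7 516.   11.7 382.5 292.8] 2497.0 [[-0.0, -0.0, -87.7], [0.1, 0.1, -45.0], [-0.0, -0.0, -45.4], [0.0, -0.0, 77.0], [-7.1, 7.1, 75.5], [-7.9, 7.9, 76.0]]
[  6.41950607   3.72577137 135.75941767 -44.90956558   7.37644072
 -38.44518741] [495.65904588  34.63520263 105.94203856] [-179.70055498   35.60718602  177.97784104]
```

```bash
cat > kin.py <<'E'
from h import *
from scipy.optimize import least_squares
LO=np.array([-177.97,-48.28,12.27,-77.06,2.81,-146.56]);HI=np.array([177.97,115.42,149.76,257.06,150.46,146.56])
def fk(q,p):
    a1,h,L1,e,L2,L3,d=p;r=lambda ax,a:Ro.from_euler(ax,a,degrees=True)
    R=r("z",q[0]);x=R.apply([a1,d,h]);R=R*r("y",q[1]);x=x+R.apply([0,0,L1]);R=R*r("y",q[2]);x=x+R.apply([e,0,L2])
    R=R*r("z",q[3])*r("y",q[4]);x=x+R.apply([0,0,L3]);return x,R*r("z",q[5]+90)
def ik(pos,R,p,seeds):
    out=[]
    for s in seeds:
        def g(q):
            x,C=fk(q,p);return np.r_[x-pos,(R.inv()*C).as_rotvec()*300]
        r=least_squares(g,np.clip(s,LO+.1,HI-.1),bounds=(LO,HI),x_scale=20)
        out.append((r.x.round(1),round(r.cost,2)))
    return out
E
python3 - <<'E'
from kin import *
from workcell import env
s=env.state()
D=[([67.607,18.348,89.696,0,72.045,-1.147],[208.19,535.49,190.33]),
([21.7,8.7,102.8,0,68.6,-22.5],[430.49,183.77,190.78]),
([21.7,19.5,116.7,0,43.8,-22.3],[430.9,184,21.3]),
([-39.4,22.5,89.3,0,68.2,-83.5],[474.1,-374.3,150.4]),
([6.4,-1.3,131.4,-16.8,16.4,-66.7],[489.14,37.45,148.73]),
(list(s["qpos"]),list(s["ee_pos"]))]
r=least_squares(lambda p:np.concatenate([fk(q,p)[0]-x for q,x in D]),[0,300,350,0,350,250,0]);p=r.x
print(p.round(1),r.cost.round(2));np.save("p.npy",p)
q0=s["qpos"]
for n,flip in(("L",1),("L",-1),("S",1),("S",-1)):
    P,yaw=NEST[n];R=slope(yaw,flip)
    for h in(60,0):
        pos=np.array(P)+(19.5-h)*R.apply([0,0,1])
        seeds=[[q0[0],5,130,a,b,c] for a in(0,170) for b in(10,40) for c in(-80,80)]
        o=[v for v in ik(pos,R,p,seeds) if v[1]<.5];u={tuple((np.array(v[0])/3).round()):v for v in o};print(n,flip,h,[v[0].tolist() for v in u.values()][:4])
        if not o:print(ik(pos,R,p,seeds)[:2])
E
```

```text
[  0.8 140.1 590.4  24.6 416.3 357.6  11.6] 0.22
L 1 60 [[6.5, 6.1, 137.8, -74.3, 5.0, -8.7]]
L 1 0 [[5.6, 15.3, 137.8, 208.9, 9.0, 67.6]]
L -1 60 []
[(array([  5.6,   5.8, 137. , -50.4,   4.9, 146.6]), np.float64(14.0)), (array([  5.6,   5.8, 137. , -50.4,   4.9, 146.6]), np.float64(14.0))]
L -1 0 [[5.6, 15.3, 137.8, 208.9, 9.0, -112.4]]
S 1 60 []
[(array([ -25.9,    9.5,  128.8,   36.2,   16.1, -146.6]), np.float64(626.23)), (array([ -25.9,    9.5,  128.8,   36.2,   16.1, -146.6]), np.float64(626.23))]
S 1 0 [[-29.6, 19.2, 132.6, 100.4, 16.8, 144.1]]
S -1 60 [[-32.5, 11.2, 132.8, 73.6, 18.7, -10.3]]
S -1 0 [[-29.6, 19.2, 132.6, 100.4, 16.8, -35.9]]
```

The model fits to under 1 mm. In the long nest the wrist must be past its singularity: j4≈209, j5≈9, and j6≈-112 with the tool half-turned, since the other j6 branch is out of range. The short nest needs j4≈100, j6≈-36, also half-turned. So I'll raise, half-turn the tool about its axis, then swing j4 round. First I'll compute the raise.

```bash
cat >> kin.py <<'E'
p=np.load("p.npy") if __import__("os").path.exists("p.npy") else None
def rows(q,qe,n):
    q=np.array(q,float);qe=np.array(qe,float);x,R=fk(q,p)
    for i in range(1,n+1):
        X,C=fk(q+(qe-q)*i/n,p);t=R.inv().apply(X-x)/10;w=(R.inv()*C).as_rotvec();x,R=X,C
        print("{%s},"%", ".join(f'"{k}": {v:.{d}f}' for k,v,d in zip(("tx","ty","tz","wx","wy","wz"),[*t,*w],[2,2,2,3,3,3])), "LIM" if np.linalg.norm(t)>4 or np.linalg.norm(w)>.124 else "")
    print("end",x.round(1),R.as_euler("xyz",degrees=True).round(1))
E
python3 - <<'E'
from kin import *
from workcell import env
q0=env.state()["qpos"]
for h in(45,35,25,15,0):
    P,yaw=NEST["L"];R=slope(yaw,-1);pos=np.array(P)+(19.5-h)*R.apply([0,0,1])+1.2*R.apply([1,0,0])
    print(h,ik(pos,R,p,[[5.6,13,138,209,9,-112]]))
rows(q0,[6.4,-6,131,0,20,-83],7)
E
```

```text
45 [(array([   5.9,    8.6,  138.3,  243.1,    4.9, -146.6]), np.float64(4.98))]
35 [(array([   6.1,   10. ,  137.8,  241.6,    5.2, -144.9]), np.float64(0.0))]
25 [(array([   5.9,   11.5,  137.8,  228.3,    6.1, -131.7]), np.float64(0.0))]
15 [(array([   5.8,   13. ,  137.8,  218.9,    7.1, -122.3]), np.float64(0.0))]
0 [(array([   5.6,   15.3,  137.7,  209.5,    8.8, -113. ]), np.float64(0.0))]
{"tx": -0.49, "ty": -0.34, "tz": -0.96, "wx": 0.008, "wy": -0.003, "wz": 0.003}, 
{"tx": -0.34, "ty": -0.13, "tz": -0.98, "wx": 0.002, "wy": 0.001, "wz": 0.003}, 
{"tx": -0.22, "ty": 0.12, "tz": -1.01, "wx": -0.005, "wy": 0.003, "wz": 0.002}, 
{"tx": -0.14, "ty": 0.38, "tz": -1.04, "wx": -0.012, "wy": 0.005, "wz": 0.001}, 
{"tx": -0.10, "ty": 0.66, "tz": -1.07, "wx": -0.020, "wy": 0.005, "wz": -0.000}, 
{"tx": -0.10, "ty": 0.95, "tz": -1.10, "wx": -0.028, "wy": 0.004, "wz": -0.002}, 
{"tx": -0.15, "ty": 1.24, "tz": -1.14, "wx": -0.035, "wy": 0.002, "wz": -0.005}, 
end [466.9  64.1 175.4] [175.1  34.7 177.9]
```

Request:
move_arm([
  {"tx": -0.49,"ty": -0.34,"tz": -0.96,"wx": 0.008,"wy": -0.003,"wz": 0.003},
  {"tx": -0.34,"ty": -0.13,"tz": -0.98,"wx": 0.002,"wy": 0.001,"wz": 0.003},
  {"tx": -0.22,"ty": 0.12,"tz": -1.01,"wx": -0.005,"wy": 0.003,"wz": 0.002},
  {"tx": -0.14,"ty": 0.38,"tz": -1.04,"wx": -0.012,"wy": 0.005,"wz": 0.001},
  {"tx": -0.1,"ty": 0.66,"tz": -1.07,"wx": -0.02,"wy": 0.005,"wz": 0},
  {"tx": -0.1,"ty": 0.95,"tz": -1.1,"wx": -0.028,"wy": 0.004,"wz": -0.002},
  {"tx": -0.15,"ty": 1.24,"tz": -1.14,"wx": -0.035,"wy": 0.002,"wz": -0.005},
  {"tx": 0,"ty": 0,"tz": 0,"wx": 0,"wy": 0,"wz": 0.122},
  {"tx": 0,"ty": 0,"tz": 0,"wx": 0,"wy": 0,"wz": 0.122},
  {"tx": 0,"ty": 0,"tz": 0,"wx": 0,"wy": 0,"wz": 0.122},
  {"tx": 0,"ty": 0,"tz": 0,"wx": 0,"wy": 0,"wz": 0.122},
  {"tx": 0,"ty": 0,"tz": 0,"wx": 0,"wy": 0,"wz": 0.122},
])

```text
time_s: 16.73
ee_pos: [466.0, 64.4, 175.7]
ee_rot: [154.7, 25.0, 138.4]
force: [-0.0, 0.2, -0.5]
gripper_width: 39.6
gripper_force: 20.0
```

Request:
move_arm([
  {"tx": 0,"ty": 0,"tz": 0,"wx": 0,"wy": 0,"wz": 0.122},
  {"tx": 0,"ty": 0,"tz": 0,"wx": 0,"wy": 0,"wz": 0.122},
  {"tx": 0,"ty": 0,"tz": 0,"wx": 0,"wy": 0,"wz": 0.122},
  {"tx": 0,"ty": 0,"tz": 0,"wx": 0,"wy": 0,"wz": 0.122},
  {"tx": 0,"ty": 0,"tz": 0,"wx": 0,"wy": 0,"wz": 0.122},
  {"tx": 0,"ty": 0,"tz": 0,"wx": 0,"wy": 0,"wz": 0.122},
  {"tx": 0,"ty": 0,"tz": 0,"wx": 0,"wy": 0,"wz": 0.122},
  {"tx": 0,"ty": 0,"tz": 0,"wx": 0,"wy": 0,"wz": 0.122},
  {"tx": 0,"ty": 0,"tz": 0,"wx": 0,"wy": 0,"wz": 0.122},
  {"tx": 0,"ty": 0,"tz": 0,"wx": 0,"wy": 0,"wz": 0.122},
  {"tx": 0,"ty": 0,"tz": 0,"wx": 0,"wy": 0,"wz": 0.122},
  {"tx": 0,"ty": 0,"tz": 0,"wx": 0,"wy": 0,"wz": 0.122},
])

```text
time_s: 17.73
ee_pos: [466.0, 64.4, 175.6]
ee_rot: [150.6, -19.9, 65.5]
force: [-0.0, -0.1, -0.3]
gripper_width: 39.7
gripper_force: 20.0
```

Request:
move_arm([
  {"tx": 0,"ty": 0,"tz": 0,"wx": 0,"wy": 0,"wz": 0.122},
  {"tx": 0,"ty": 0,"tz": 0,"wx": 0,"wy": 0,"wz": 0.122},
  {"tx": 0,"ty": 0,"tz": 0,"wx": 0,"wy": 0,"wz": 0.122},
  {"tx": 0,"ty": 0,"tz": 0,"wx": 0,"wy": 0,"wz": 0.122},
  {"tx": 0,"ty": 0,"tz": 0,"wx": 0,"wy": 0,"wz": 0.122},
  {"tx": 0,"ty": 0,"tz": 0,"wx": 0,"wy": 0,"wz": 0.122},
  {"tx": 0,"ty": 0,"tz": 0,"wx": 0,"wy": 0,"wz": 0.122},
  {"tx": 0,"ty": 0,"tz": 0,"wx": 0,"wy": 0,"wz": 0.122},
  {"tx": 0,"ty": 0,"tz": 0,"wx": 0,"wy": 0,"wz": 0.122},
])

```text
time_s: 18.48
ee_pos: [466.1, 64.4, 175.6]
ee_rot: [-173.6, -34.5, -4.6]
force: [1.5, -0.8, -0.8]
gripper_width: 39.7
gripper_force: 20.0
```

```bash
python3 - <<'E'
from kin import *
from workcell import env
s=env.state();q0=s["qpos"];print(q0.round(1),s["ee_pos"],fk(q0,p)[0],s["gripper_width"])
P,yaw=NEST["L"];R=slope(yaw,-1);pos=np.array(P)+(19.5-20)*R.apply([0,0,1])-1.2*R.apply([1,0,0])
qe=ik(pos,R,p,[[5.8,12,138,223,7,-126]])[0][0];print(qe)
qc=qe.copy();qc[1]-=10
rows(q0,qc,22)
E
```

```text
[  6.3  -6.1 131.    0.5  20.1  98.6] [466.05865918  64.39225325 175.61245699] [466.22912213  64.52549544 175.65020073] 39.72228162201872
[   5.9   12.3  138.1  221.2    6.9 -124.5]
{"tx": -0.35, "ty": -2.03, "tz": 0.28, "wx": 0.058, "wy": -0.005, "wz": -0.011}, 
{"tx": 0.02, "ty": -1.88, "tz": 0.28, "wx": 0.054, "wy": 0.005, "wz": -0.010}, 
{"tx": 0.34, "ty": -1.67, "tz": 0.28, "wx": 0.049, "wy": 0.014, "wz": -0.009}, 
{"tx": 0.61, "ty": -1.41, "tz": 0.27, "wx": 0.042, "wy": 0.022, "wz": -0.008}, 
{"tx": 0.83, "ty": -1.12, "tz": 0.27, "wx": 0.034, "wy": 0.028, "wz": -0.007}, 
{"tx": 0.97, "ty": -0.80, "tz": 0.26, "wx": 0.025, "wy": 0.032, "wz": -0.006}, 
{"tx": 1.06, "ty": -0.46, "tz": 0.25, "wx": 0.016, "wy": 0.035, "wz": -0.005}, 
{"tx": 1.07, "ty": -0.13, "tz": 0.24, "wx": 0.007, "wy": 0.036, "wz": -0.005}, 
{"tx": 1.03, "ty": 0.19, "tz": 0.23, "wx": -0.002, "wy": 0.035, "wz": -0.004}, 
{"tx": 0.92, "ty": 0.48, "tz": 0.22, "wx": -0.011, "wy": 0.032, "wz": -0.004}, 
{"tx": 0.77, "ty": 0.74, "tz": 0.21, "wx": -0.018, "wy": 0.028, "wz": -0.004}, 
{"tx": 0.58, "ty": 0.96, "tz": 0.20,
[... 205 characters left out ...]
"tx": -0.15, "ty": 1.32, "tz": 0.18, "wx": -0.035, "wy": 0.003, "wz": -0.004}, 
{"tx": -0.40, "ty": 1.33, "tz": 0.17, "wx": -0.035, "wy": -0.004, "wz": -0.004}, 
{"tx": -0.64, "ty": 1.29, "tz": 0.17, "wx": -0.035, "wy": -0.011, "wz": -0.004}, 
{"tx": -0.86, "ty": 1.21, "tz": 0.17, "wx": -0.032, "wy": -0.017, "wz": -0.004}, 
{"tx": -1.04, "ty": 1.09, "tz": 0.17, "wx": -0.029, "wy": -0.022, "wz": -0.004}, 
{"tx": -1.20, "ty": 0.94, "tz": 0.18, "wx": -0.025, "wy": -0.027, "wz": -0.004}, 
{"tx": -1.31, "ty": 0.77, "tz": 0.18, "wx": -0.021, "wy": -0.030, "wz": -0.004}, 
{"tx": -1.39, "ty": 0.58, "tz": 0.18, "wx": -0.016, "wy": -0.032, "wz": -0.004}, 
end [521.1  37.1 140.6] [-178.1  -45.    -3.3]
```

Request:
move_arm([
  {"tx": -0.35,"ty": -2.03,"tz": 0.28,"wx": 0.058,"wy": -0.005,"wz": -0.011},
  {"tx": 0.02,"ty": -1.88,"tz": 0.28,"wx": 0.054,"wy": 0.005,"wz": -0.01},
  {"tx": 0.34,"ty": -1.67,"tz": 0.28,"wx": 0.049,"wy": 0.014,"wz": -0.009},
  {"tx": 0.61,"ty": -1.41,"tz": 0.27,"wx": 0.042,"wy": 0.022,"wz": -0.008},
  {"tx": 0.83,"ty": -1.12,"tz": 0.27,"wx": 0.034,"wy": 0.028,"wz": -0.007},
  {"tx": 0.97,"ty": -0.8,"tz": 0.26,"wx": 0.025,"wy": 0.032,"wz": -0.006},
  {"tx": 1.06,"ty": -0.46,"tz": 0.25,"wx": 0.016,"wy": 0.035,"wz": -0.005},
  {"tx": 1.07,"ty": -0.13,"tz": 0.24,"wx": 0.007,"wy": 0.036,"wz": -0.005},
  {"tx": 1.03,"ty": 0.19,"tz": 0.23,"wx": -0.002,"wy": 0.035,"wz": -0.004},
  {"tx": 0.92,"ty": 0.48,"tz": 0.22,"wx": -0.011,"wy": 0.032,"wz": -0.004},
  {"tx": 0.77,"ty": 0.74,"tz": 0.21,"wx": -0.018,"wy": 0.028,"wz": -0.004},
])

```text
time_s: 19.4
ee_pos: [534.2, 147.0, 216.2]
ee_rot: [-157.7, -49.9, -6.3]
force: [0.4, -0.1, 0.8]
gripper_width: 39.6
gripper_force: 20.0
```

Request:
move_arm([
  {"tx": 0.58,"ty": 0.96,"tz": 0.2,"wx": -0.024,"wy": 0.023,"wz": -0.004},
  {"tx": 0.35,"ty": 1.13,"tz": 0.19,"wx": -0.029,"wy": 0.017,"wz": -0.004},
  {"tx": 0.11,"ty": 1.25,"tz": 0.18,"wx": -0.033,"wy": 0.01,"wz": -0.004},
  {"tx": -0.15,"ty": 1.32,"tz": 0.18,"wx": -0.035,"wy": 0.003,"wz": -0.004},
  {"tx": -0.4,"ty": 1.33,"tz": 0.17,"wx": -0.035,"wy": -0.004,"wz": -0.004},
  {"tx": -0.64,"ty": 1.29,"tz": 0.17,"wx": -0.035,"wy": -0.011,"wz": -0.004},
  {"tx": -0.86,"ty": 1.21,"tz": 0.17,"wx": -0.032,"wy": -0.017,"wz": -0.004},
  {"tx": -1.04,"ty": 1.09,"tz": 0.17,"wx": -0.029,"wy": -0.022,"wz": -0.004},
  {"tx": -1.2,"ty": 0.94,"tz": 0.18,"wx": -0.025,"wy": -0.027,"wz": -0.004},
  {"tx": -1.31,"ty": 0.77,"tz": 0.18,"wx": -0.021,"wy": -0.03,"wz": -0.004},
  {"tx": -1.39,"ty": 0.58,"tz": 0.18,"wx": -0.016,"wy": -0.032,"wz": -0.004},
  {"tx": 0,"ty": 0,"tz": 0,"wx": 0,"wy": 0,"wz": 0},
])

```text
time_s: 20.4
ee_pos: [519.9, 36.7, 138.8]
ee_rot: [-178.2, -44.7, -2.9]
force: [-0.6, -0.5, -0.3]
gripper_width: 39.6
gripper_force: 20.0
```

```bash
python3 - <<'E'
from kin import *
from workcell import env
s=env.state();q0=s["qpos"];print(q0.round(1),s["ee_pos"],s["ee_rot"],s["gripper_width"],s["time_s"])
P,yaw=NEST["L"];R=slope(yaw,-1);pos=np.array(P)+(19.5-20)*R.apply([0,0,1])-1.2*R.apply([1,0,0])
qe=ik(pos,R,p,[q0+[0,10,0,0,0,0]])[0][0];print(qe)
rows(q0,qe,6)
E
```

```text
[   5.7    2.4  138.2  219.8    6.8 -123.4] [519.93753324  36.65925861 138.82732868] [-178.23069182  -44.74937296   -2.91903855] 39.600374782400344 20.4
[   5.9   12.3  138.1  221.2    6.9 -124.5]
{"tx": -1.05, "ty": 0.03, "tz": 1.05, "wx": -0.003, "wy": -0.028, "wz": -0.002}, 
{"tx": -1.05, "ty": 0.03, "tz": 1.05, "wx": -0.003, "wy": -0.028, "wz": -0.002}, 
{"tx": -1.05, "ty": 0.03, "tz": 1.05, "wx": -0.003, "wy": -0.028, "wz": -0.002}, 
{"tx": -1.05, "ty": 0.03, "tz": 1.05, "wx": -0.003, "wy": -0.028, "wz": -0.002}, 
{"tx": -1.05, "ty": 0.03, "tz": 1.05, "wx": -0.004, "wy": -0.028, "wz": -0.002}, 
{"tx": -1.05, "ty": 0.03, "tz": 1.05, "wx": -0.004, "wy": -0.028, "wz": -0.002}, 
end [513.3  36.3  50.1] [180.  -35.1  -2. ]
```

Request:
move_arm([
  {"tx": -1.05,"ty": 0.03,"tz": 1.05,"wx": -0.003,"wy": -0.028,"wz": -0.002},
  {"tx": -1.05,"ty": 0.03,"tz": 1.05,"wx": -0.003,"wy": -0.028,"wz": -0.002},
  {"tx": -1.05,"ty": 0.03,"tz": 1.05,"wx": -0.003,"wy": -0.028,"wz": -0.002},
  {"tx": -1.05,"ty": 0.03,"tz": 1.05,"wx": -0.003,"wy": -0.028,"wz": -0.002},
  {"tx": -1.05,"ty": 0.03,"tz": 1.05,"wx": -0.004,"wy": -0.028,"wz": -0.002},
  {"tx": -1.05,"ty": 0.03,"tz": 1.05,"wx": -0.004,"wy": -0.028,"wz": -0.002},
  {"tx": 0,"ty": 0,"tz": 0,"wx": 0,"wy": 0,"wz": 0},
  {"tx": 0,"ty": 0,"tz": 0,"wx": 0,"wy": 0,"wz": 0},
])

```text
time_s: 21.07
ee_pos: [514.9, 36.2, 50.9]
ee_rot: [179.8, -35.3, -1.7]
force: [-0.4, 0.4, -0.9]
gripper_width: 39.2
gripper_force: 20.0
```

```bash
cat >> h.py <<'E'
def place2(n,h,off,dz,first="t"):
    p,yaw=NEST[n];R=slope(yaw,-1);P=np.array(p)+(dz-h)*R.apply([0,0,1])-off*R.apply([1,0,0]);go(P,R,first)
E
python3 - <<'E'
from h import *
from workcell import env,grab_frame
place2('L',0,1.2,19.5)
s=env.state();C=Ro.from_euler("xyz",s["ee_rot"],degrees=True)
for n in("side","top"):
    f=grab_frame(n);pickle.dump(f,open(n+"7.pkl","wb"))
    print(n,[proj(f,s["ee_pos"]+C.apply([x+1.2,y,-26.5])).round(1).tolist() for x,y in((-43,-20),(-43,20),(43,20),(43,-20))])
    c=proj(f,s["ee_pos"]+C.apply([0,0,-26]));x0,y0=(c-32).astype(int)
    k=4;im=cv2.resize(f["color"][y0:y0+64,x0:x0+64],None,fx=k,fy=k,interpolation=cv2.INTER_CUBIC).astype(int)
    m=((im.max(2)-im.min(2)<30)&(im.min(2)>100)).astype(np.uint8)
    nn,l,st,ce=cv2.connectedComponentsWithStats(m)
    for i in range(1,nn):
        if st[i,4]>400:
            cs=max(cv2.findContours((l==i).astype(np.uint8),0,1)[0],key=len);print("  blob",st[i,4],((cv2.convexHull(cv2.approxPolyDP(cs,5,True))[:,0]+.5)/k-.5+[x0,y0]).round(1).tolist())
E
```

```text
t cm [-2.48e-01 -1.00e-03  1.98e+00] then w [-0.0002 -0.0055  0.0049]
rows 0.4290463385861648 0.06144335616719949 q [   5.9   12.3  138.1  220.     7.1 -123.6] t 21.07 F [-0.4  0.4 -0.9]
side [[332.7, 250.3], [332.5, 240.2], [304.0, 222.7], [303.1, 232.4]]
  blob 1066 [[308.4, 226.1], [312.1, 229.1], [312.1, 231.6], [311.9, 238.9], [303.1, 233.6], [304.4, 224.6]]
  blob 856 [[333.9, 248.6], [331.4, 251.1], [325.9, 246.4], [327.4, 244.6], [330.1, 241.9], [332.6, 240.1]]
top [[242.8, 225.1], [258.5, 224.6], [255.7, 193.0], [239.4, 193.5]]
  blob 2722 [[256.4, 203.6], [250.4, 211.4], [242.4, 211.1], [240.1, 194.6], [255.4, 193.9]]
```

Remote outline agrees with prediction to under 1 px. I'll correct 2.5 mm down the slope and lower it in.

Request:
move_arm([
  {"tx": -0.25,"ty": 0,"tz": 0,"wx": 0,"wy": -0.005,"wz": 0.005},
  {"tx": 0,"ty": 0,"tz": 0.3,"wx": 0,"wy": 0,"wz": 0},
  {"tx": 0,"ty": 0,"tz": 0.3,"wx": 0,"wy": 0,"wz": 0},
  {"tx": 0,"ty": 0,"tz": 0.3,"wx": 0,"wy": 0,"wz": 0},
  {"tx": 0,"ty": 0,"tz": 0.2,"wx": 0,"wy": 0,"wz": 0},
  {"tx": 0,"ty": 0,"tz": 0.2,"wx": 0,"wy": 0,"wz": 0},
  {"tx": 0,"ty": 0,"tz": 0,"wx": 0,"wy": 0,"wz": 0},
  {"tx": 0,"ty": 0,"tz": 0,"wx": 0,"wy": 0,"wz": 0},
])

```text
time_s: 21.83
ee_pos: [519.2, 35.8, 38.3]
ee_rot: [180.0, -34.9, -2.0]
force: [0.3, 0.4, 0.0]
gripper_width: 39.6
gripper_force: 20.0
```

```bash
python3 -c "
from h import *
place2('L',0,1.2,19.5)"
```

```text
t cm [ 0.132 -0.019  0.693] then w [0.     0.0012 0.0001]
rows 0.12331890844141959 0.010439048625546708 q [   5.7   14.3  138.2  211.8    8.4 -115.2] t 21.83 F [0.3 0.4 0. ]
```

Request:
move_arm([
  {"tx": 0.13,"ty": -0.02,"tz": 0,"wx": 0,"wy": 0,"wz": 0},
  {"tx": 0,"ty": 0,"tz": 0.15,"wx": 0,"wy": 0,"wz": 0},
  {"tx": 0,"ty": 0,"tz": 0.15,"wx": 0,"wy": 0,"wz": 0},
  {"tx": 0,"ty": 0,"tz": 0.1,"wx": 0,"wy": 0,"wz": 0},
  {"tx": 0,"ty": 0,"tz": 0,"wx": 0,"wy": 0,"wz": 0},
])

```text
time_s: 22.25
ee_pos: [522.6, 35.9, 35.3]
ee_rot: [180.0, -34.9, -2.0]
force: [-0.3, 0.2, -0.6]
gripper_width: 39.7
gripper_force: 20.0
```

Request:
move_arm([
  {"tx": 0,"ty": 0,"tz": 0.1,"wx": 0,"wy": 0,"wz": 0},
  {"tx": 0,"ty": 0,"tz": 0.1,"wx": 0,"wy": 0,"wz": 0},
  {"tx": 0,"ty": 0,"tz": 0,"wx": 0,"wy": 0,"wz": 0},
  {"tx": 0,"ty": 0,"tz": 0,"wx": 0,"wy": 0,"wz": 0},
])

```text
time_s: 22.58
ee_pos: [523.7, 35.9, 33.8]
ee_rot: [180.0, -34.9, -2.0]
force: [-0.4, -0.5, -1.2]
gripper_width: 39.6
gripper_force: 20.0
```

```bash
python3 -c "
from h import *
place2('L',0,1.2,19.5)"
```

```text
t cm [ 0.018 -0.001  0.074] then w [0.0001 0.0016 0.0002]
rows 0.013968388528016986 0.013681047191407022 q [   5.6   15.2  137.9  209.4    9.  -112.8] t 22.58 F [-0.4 -0.5 -1.2]
```

Request:
move_arm([
  {"tx": 0,"ty": 0,"tz": 0.1,"wx": 0,"wy": 0,"wz": 0},
  {"tx": 0,"ty": 0,"tz": 0,"wx": 0,"wy": 0,"wz": 0},
  {"tx": 0,"ty": 0,"tz": 0,"wx": 0,"wy": 0,"wz": 0},
])

```text
time_s: 22.83
ee_pos: [524.2, 35.8, 33.3]
ee_rot: [180.0, -34.9, -2.0]
force: [-3.6, -0.5, 3.9]
gripper_width: 39.6
gripper_force: 20.0
```

Request:
move_arm([
  {"tx": 0,"ty": 0,"tz": 0.07,"wx": 0,"wy": 0,"wz": 0},
  {"tx": 0,"ty": 0,"tz": 0,"wx": 0,"wy": 0,"wz": 0},
  {"tx": 0,"ty": 0,"tz": 0,"wx": 0,"wy": 0,"wz": 0},
])

```text
time_s: 23.08
ee_pos: [524.2, 35.8, 33.2]
ee_rot: [180.0, -35.0, -2.0]
force: [-8.7, 0.2, 11.7]
gripper_width: 39.5
gripper_force: 20.0
```

Firm contact along the face normal, with (-8.7, 0.2, 11.7) N matching a 35° floor, at the expected depth. I'll release and back out along the tool axis.

Request:
move_arm([
  {"tx": 0,"ty": 0,"tz": 0,"wx": 0,"wy": 0,"wz": 0},
  {"tx": 0,"ty": 0,"tz": 0,"wx": 0,"wy": 0,"wz": 0},
  {"tx": 0,"ty": 0,"tz": 0,"wx": 0,"wy": 0,"wz": 0},
  {"tx": 0,"ty": 0,"tz": -0.5,"wx": 0,"wy": 0,"wz": 0},
  {"tx": 0,"ty": 0,"tz": -1,"wx": 0,"wy": 0,"wz": 0},
  {"tx": 0,"ty": 0,"tz": -1,"wx": 0,"wy": 0,"wz": 0},
  {"tx": 0,"ty": 0,"tz": 0,"wx": 0,"wy": 0,"wz": 0},
], gripper=5.6)

```text
time_s: 23.67
ee_pos: [510.3, 36.4, 53.9]
ee_rot: [-179.9, -35.0, -2.1]
force: [0.3, -0.2, -0.3]
gripper_width: 55.8
gripper_force: 0.0
```

```bash
python3 - <<'E'
from kin import *
from workcell import env
s=env.state();q0=s["qpos"];print(q0.round(1),s["ee_pos"],s["ee_rot"],s["gripper_width"],s["time_s"])
# route: raise q2, unwind j4 while turning to the case, ending above it, tool y heading 44
R=down(44);qe=ik(np.array([430.5,183.4,120]),R,p,[[21.7,12,107,0,60,-22]])[0][0];print("grasp",qe)
qa=q0.copy();qa[1]-=10;rows(q0,qa,5)
E
```

```text
[   6.    11.5  138.1  226.5    6.3 -129.7] [510.33477221  36.40625715  53.9387532 ] [-179.9440534   -34.99743463   -2.0904548 ] 55.837860598896185 23.6667
grasp [ 21.7  12.3 109.4   0.   58.4 -22.3]
{"tx": 1.24, "ty": -0.04, "tz": -1.31, "wx": 0.004, "wy": 0.035, "wz": 0.003}, 
{"tx": 1.24, "ty": -0.04, "tz": -1.31, "wx": 0.004, "wy": 0.035, "wz": 0.003}, 
{"tx": 1.24, "ty": -0.04, "tz": -1.31, "wx": 0.004, "wy": 0.035, "wz": 0.003}, 
{"tx": 1.24, "ty": -0.04, "tz": -1.31, "wx": 0.004, "wy": 0.035, "wz": 0.003}, 
{"tx": 1.24, "ty": -0.04, "tz": -1.31, "wx": 0.004, "wy": 0.035, "wz": 0.003}, 
end [517.6  37.4 144. ] [-178.   -44.9   -3.4]
```

```bash
python3 - <<'E'
from kin import *
from workcell import env
q0=env.state()["qpos"]
q1=np.array([6.5,1,137.5,190,7.5,-112]);qe=np.array([21.7,9.5,103.5,0,67,-22.3])
qe=ik(np.array([430.5,183.4,120]),down(44),p,[[21.7,12,107,0,60,-22]])[0][0]
rows(q0,q1,4)
rows(q1,qe,19)
for i in range(0,20,2):
    x,R=fk(q1+(qe-q1)*i/19,p);print(x.round(0),(R.apply([0,0,1])).round(2))
E
```

```text
{"tx": 2.33, "ty": -0.60, "tz": -1.77, "wx": 0.016, "wy": 0.063, "wz": -0.079}, 
{"tx": 2.35, "ty": -0.54, "tz": -1.78, "wx": 0.014, "wy": 0.063, "wz": -0.080}, 
{"tx": 2.35, "ty": -0.47, "tz": -1.78, "wx": 0.012, "wy": 0.062, "wz": -0.080}, 
{"tx": 2.34, "ty": -0.41, "tz": -1.78, "wx": 0.010, "wy": 0.061, "wz": -0.081}, 
end [534.   64.4 167.2] [165.3 -47.2  24.4]
{"tx": 3.57, "ty": -0.88, "tz": 0.47, "wx": 0.016, "wy": 0.071, "wz": -0.099}, 
{"tx": 3.58, "ty": -1.19, "tz": 0.52, "wx": 0.027, "wy": 0.072, "wz": -0.097}, LIM
{"tx": 3.51, "ty": -1.50, "tz": 0.58, "wx": 0.038, "wy": 0.072, "wz": -0.095}, LIM
{"tx": 3.37, "ty": -1.80, "tz": 0.63, "wx": 0.049, "wy": 0.070, "wz": -0.094}, LIM
{"tx": 3.15, "ty": -2.08, "tz": 0.66, "wx": 0.060, "wy": 0.066, "wz": -0.092}, LIM
{"tx": 2.87, "ty": -2.33, "tz": 0.69, "wx": 0.070, "wy": 0.060, "wz": -0.090}, LIM
{"tx": 2.52, "ty": -2.56, "tz": 0.70, "wx": 0.080, "wy": 0.052, "wz": -0.087}, LIM
{"tx": 2.12, "ty": -2.75, "tz": 0.69, "wx": 0.089, "wy": 0.043, "wz": -0.085}, LIM
{"tx": 1.66, "ty": -2.91, "tz": 0.66, "wx": 0.097, "wy": 0.032, "wz": -
[... 577 characters left out ...]
0.073, "wz": -0.051}, LIM
{"tx": -2.89, "ty": -2.51, "tz": -0.31, "wx": 0.105, "wy": -0.089, "wz": -0.044}, LIM
{"tx": -3.45, "ty": -2.27, "tz": -0.49, "wx": 0.098, "wy": -0.104, "wz": -0.036}, LIM
{"tx": -3.98, "ty": -1.99, "tz": -0.66, "wx": 0.090, "wy": -0.119, "wz": -0.028}, LIM
end [429.8 183.6 119.6] [-179.9   -0.   134. ]
[534.  64. 167.] [ 0.75  0.06 -0.66]
[577. 108. 210.] [ 0.81  0.15 -0.56]
[601. 171. 246.] [ 0.82  0.3  -0.48]
[600. 244. 268.] [ 0.77  0.47 -0.44]
[575. 310. 271.] [ 0.64  0.61 -0.46]
[532. 358. 253.] [ 0.47  0.7  -0.53]
[482. 374. 219.] [ 0.29  0.71 -0.65]
[439. 356. 177.] [ 0.12  0.61 -0.78]
[415. 304. 140.] [ 0.01  0.41 -0.91]
[418. 227. 120.] [-0.02  0.15 -0.99]
```

```bash
python3 - <<'E'
from kin import *
q1=np.array([6.5,1,137.5,190,7.5,-112]);qb=np.array([16,3,128,0,22,-22.3])
qe=ik(np.array([430.5,183.4,100]),down(44),p,[[21.7,12,107,0,60,-22]])[0][0]
rows(q1,qb,19); rows(qb,qe,6)
for i in range(0,20,3):
    x,R=fk(q1+(qb-q1)*i/19,p);print(x.round(0),(R.apply([0,0,1])).round(2))
E
```

```text
{"tx": 1.38, "ty": -1.02, "tz": 0.10, "wx": 0.023, "wy": 0.029, "wz": -0.096}, 
{"tx": 1.36, "ty": -1.10, "tz": 0.11, "wx": 0.026, "wy": 0.028, "wz": -0.096}, 
{"tx": 1.32, "ty": -1.18, "tz": 0.12, "wx": 0.029, "wy": 0.027, "wz": -0.096}, 
{"tx": 1.26, "ty": -1.24, "tz": 0.12, "wx": 0.032, "wy": 0.025, "wz": -0.095}, 
{"tx": 1.17, "ty": -1.30, "tz": 0.13, "wx": 0.035, "wy": 0.023, "wz": -0.095}, 
{"tx": 1.06, "ty": -1.35, "tz": 0.14, "wx": 0.037, "wy": 0.020, "wz": -0.095}, 
{"tx": 0.92, "ty": -1.38, "tz": 0.14, "wx": 0.040, "wy": 0.016, "wz": -0.095}, 
{"tx": 0.77, "ty": -1.41, "tz": 0.14, "wx": 0.042, "wy": 0.012, "wz": -0.094}, 
{"tx": 0.60, "ty": -1.42, "tz": 0.14, "wx": 0.043, "wy": 0.008, "wz": -0.094}, 
{"tx": 0.41, "ty": -1.41, "tz": 0.13, "wx": 0.044, "wy": 0.003, "wz": -0.094}, 
{"tx": 0.20, "ty": -1.39, "tz": 0.12, "wx": 0.045, "wy": -0.002, "wz": -0.094}, 
{"tx": -0.01, "ty": -1.35, "tz": 0.10, "wx": 0.045, "wy": -0.008, "wz": -0.093}, 
{"tx": -0.24, "ty": -1.30, "tz": 0.08, "wx": 0.045, "wy": -0.014, "wz": -0.093}, 
{"tx": -0.48, "ty": -1.23, "tz": 0.06, "wx": 0.044, "wy
[... 568 characters left out ...]
": 0.94, "ty": -0.17, "tz": 0.40, "wx": 0.070, "wy": 0.035, "wz": -0.016}, 
{"tx": 0.94, "ty": -0.17, "tz": 0.26, "wx": 0.071, "wy": 0.034, "wz": -0.016}, 
{"tx": 0.93, "ty": -0.18, "tz": 0.12, "wx": 0.071, "wy": 0.033, "wz": -0.016}, 
{"tx": 0.93, "ty": -0.20, "tz": -0.02, "wx": 0.072, "wy": 0.032, "wz": -0.016}, 
{"tx": 0.93, "ty": -0.22, "tz": -0.15, "wx": 0.072, "wy": 0.030, "wz": -0.017}, 
end [430.9 184.  100.5] [179.9   0.  134. ]
[534.  64. 167.] [ 0.75  0.06 -0.66]
[549. 110. 187.] [ 0.77  0.17 -0.62]
[546. 161. 194.] [ 0.74  0.29 -0.61]
[525. 203. 185.] [ 0.66  0.38 -0.65]
[495. 220. 162.] [ 0.55  0.4  -0.73]
[470. 206. 136.] [ 0.46  0.33 -0.82]
[465. 164. 120.] [ 0.43  0.18 -0.88]
```

Request:
move_arm([
  {"tx": 2.33,"ty": -0.6,"tz": -1.77,"wx": 0.016,"wy": 0.063,"wz": -0.079},
  {"tx": 2.35,"ty": -0.54,"tz": -1.78,"wx": 0.014,"wy": 0.063,"wz": -0.08},
  {"tx": 2.35,"ty": -0.47,"tz": -1.78,"wx": 0.012,"wy": 0.062,"wz": -0.08},
  {"tx": 2.34,"ty": -0.41,"tz": -1.78,"wx": 0.01,"wy": 0.061,"wz": -0.081},
], gripper=9.1)

```text
time_s: 24.0
ee_pos: [534.7, 64.9, 167.0]
ee_rot: [165.1, -47.1, 24.9]
force: [0.6, -0.3, -0.4]
gripper_width: 79.9
gripper_force: 0.0
```

Request:
move_arm([
  {"tx": 1.38,"ty": -1.02,"tz": 0.1,"wx": 0.023,"wy": 0.029,"wz": -0.096},
  {"tx": 1.36,"ty": -1.1,"tz": 0.11,"wx": 0.026,"wy": 0.028,"wz": -0.096},
  {"tx": 1.32,"ty": -1.18,"tz": 0.12,"wx": 0.029,"wy": 0.027,"wz": -0.096},
  {"tx": 1.26,"ty": -1.24,"tz": 0.12,"wx": 0.032,"wy": 0.025,"wz": -0.095},
  {"tx": 1.17,"ty": -1.3,"tz": 0.13,"wx": 0.035,"wy": 0.023,"wz": -0.095},
  {"tx": 1.06,"ty": -1.35,"tz": 0.14,"wx": 0.037,"wy": 0.02,"wz": -0.095},
  {"tx": 0.92,"ty": -1.38,"tz": 0.14,"wx": 0.04,"wy": 0.016,"wz": -0.095},
  {"tx": 0.77,"ty": -1.41,"tz": 0.14,"wx": 0.042,"wy": 0.012,"wz": -0.094},
  {"tx": 0.6,"ty": -1.42,"tz": 0.14,"wx": 0.043,"wy": 0.008,"wz": -0.094},
  {"tx": 0.41,"ty": -1.41,"tz": 0.13,"wx": 0.044,"wy": 0.003,"wz": -0.094},
  {"tx": 0.2,"ty": -1.39,"tz": 0.12,"wx": 0.045,"wy": -0.002,"wz": -0.094},
  {"tx": -0.01,"ty": -1.35,"tz": 0.1,"wx": 0.045,"wy": -0.008,"wz": -0.093},
])

```text
time_s: 25.0
ee_pos: [494.0, 220.4, 159.4]
ee_rot: [142.0, -20.5, 101.9]
force: [-0.2, 0.5, 0.7]
gripper_width: 91.2
gripper_force: 0.0
```

Request:
move_arm([
  {"tx": -0.24,"ty": -1.3,"tz": 0.08,"wx": 0.045,"wy": -0.014,"wz": -0.093},
  {"tx": -0.48,"ty": -1.23,"tz": 0.06,"wx": 0.044,"wy": -0.02,"wz": -0.092},
  {"tx": -0.73,"ty": -1.14,"tz": 0.04,"wx": 0.043,"wy": -0.026,"wz": -0.092},
  {"tx": -0.97,"ty": -1.03,"tz": 0.01,"wx": 0.041,"wy": -0.033,"wz": -0.091},
  {"tx": -1.22,"ty": -0.9,"tz": -0.02,"wx": 0.038,"wy": -0.039,"wz": -0.09},
  {"tx": -1.47,"ty": -0.76,"tz": -0.05,"wx": 0.035,"wy": -0.045,"wz": -0.089},
  {"tx": -1.71,"ty": -0.61,"tz": -0.08,"wx": 0.031,"wy": -0.051,"wz": -0.088},
  {"tx": 0.95,"ty": -0.18,"tz": 0.2,"wx": 0.07,"wy": 0.036,"wz": -0.015},
  {"tx": 0.94,"ty": -0.17,"tz": 0.2,"wx": 0.07,"wy": 0.035,"wz": -0.016},
  {"tx": 0.94,"ty": -0.17,"tz": 0.2,"wx": 0.071,"wy": 0.034,"wz": -0.016},
  {"tx": 0.93,"ty": -0.18,"tz": 0.12,"wx": 0.071,"wy": 0.033,"wz": -0.016},
  {"tx": 0.93,"ty": -0.2,"tz": 0,"wx": 0.072,"wy": 0.032,"wz": -0.016},
])

```text
time_s: 26.0
ee_pos: [436.2, 176.8, 103.0]
ee_rot: [176.3, 1.7, 133.0]
force: [0.1, 0.5, -0.3]
gripper_width: 91.2
gripper_force: 0.0
```

```bash
python3 - <<'E'
from h import *
go([430.5,183.6,-17],down(44),"r")
E
```

```text
rot w [ 0.0644  0.031  -0.0167]
then t cm [ 0.886  0.069 12.004]
rows 2.9279054439435668 0.6115265200809679 q [ 20.8  11.5 113.5  -0.3  51.  -22.1] t 26.0 F [ 0.1  0.5 -0.3]
```

Request:
move_arm([
  {"tx": 0,"ty": 0,"tz": 0,"wx": 0.06,"wy": 0.03,"wz": -0.016},
  {"tx": 0.8,"ty": 0,"tz": 3,"wx": 0,"wy": 0,"wz": 0},
  {"tx": 0,"ty": 0,"tz": 3,"wx": 0,"wy": 0,"wz": 0},
  {"tx": 0,"ty": 0,"tz": 1,"wx": 0,"wy": 0,"wz": 0},
  {"tx": 0,"ty": 0,"tz": 0,"wx": 0,"wy": 0,"wz": 0},
  {"tx": 0,"ty": 0,"tz": 0,"wx": 0,"wy": 0,"wz": 0},
])

```text
time_s: 26.5
ee_pos: [431.2, 183.4, 32.8]
ee_rot: [179.5, 0.0, 134.0]
force: [-0.1, -0.0, 0.6]
gripper_width: 90.9
gripper_force: 0.0
```

```bash
python3 - <<'E'
from h import *
go([430.5,183.6,-17],down(44),"r")
E
```

```text
rot w [ 0.0079  0.0008 -0.0001]
then t cm [ 0.066 -0.034  4.981]
rows 1.2148919536734506 0.0664390986139842 q [ 21.5  18.4 116.2   0.2  45.  -22.6] t 26.5 F [-0.1 -0.   0.6]
```

Request:
move_arm([
  {"tx": 0.06,"ty": -0.03,"tz": 2.2,"wx": 0.008,"wy": 0,"wz": 0},
  {"tx": 0,"ty": 0,"tz": 1.8,"wx": 0,"wy": 0,"wz": 0},
  {"tx": 0,"ty": 0,"tz": 0.8,"wx": 0,"wy": 0,"wz": 0},
  {"tx": 0,"ty": 0,"tz": 0.2,"wx": 0,"wy": 0,"wz": 0},
  {"tx": 0,"ty": 0,"tz": 0,"wx": 0,"wy": 0,"wz": 0},
])

```text
time_s: 26.92
ee_pos: [431.4, 184.5, -16.1]
ee_rot: [179.8, 0.0, 134.0]
force: [0.3, 0.2, 0.1]
gripper_width: 90.8
gripper_force: 0.0
```

Request:
move_arm([
  {"tx": 0,"ty": 0,"tz": 0,"wx": 0,"wy": 0,"wz": 0},
  {"tx": 0,"ty": 0,"tz": 0,"wx": 0,"wy": 0,"wz": 0},
  {"tx": 0,"ty": 0,"tz": 0,"wx": 0,"wy": 0,"wz": 0},
  {"tx": 0,"ty": 0,"tz": 0,"wx": 0,"wy": 0,"wz": 0},
  {"tx": 0,"ty": 0,"tz": 0,"wx": 0,"wy": 0,"wz": 0},
  {"tx": 0,"ty": 0,"tz": 0,"wx": 0,"wy": 0,"wz": 0},
  {"tx": 0,"ty": 0,"tz": 0,"wx": 0,"wy": 0,"wz": 0},
  {"tx": 0,"ty": 0,"tz": 0,"wx": 0,"wy": 0,"wz": 0},
], gripper=4.0, force=20)

```text
time_s: 27.58
ee_pos: [430.9, 184.6, -16.4]
ee_rot: [179.8, 0.0, 134.0]
force: [-0.9, -0.2, 1.2]
gripper_width: 46.0
gripper_force: 20.0
```

```bash
python3 - <<'E'
from kin import *
from workcell import env
s=env.state();print(s["ee_pos"],s["ee_rot"],s["gripper_width"])
C=Ro.from_euler("xyz",s["ee_rot"],degrees=True)
print("case centre in tool",C.inv().apply(np.array([430.5,183.4,0])-s["ee_pos"]))
dz=-s["ee_pos"][2]
P,yaw=NEST["S"];R=slope(yaw,-1)
for h in(60,30,15,0):
    print(h,ik(np.array(P)+(dz-h)*R.apply([0,0,1]),R,p,[[-30,15,133,90,17,-26]]))
q=s["qpos"];q1=ik(np.array([430,183,120]),down(44),p,[q])[0][0]
print("lifted",q1)
E
```

```text
[430.92857306 184.60418815 -16.36810864] [1.79823425e+02 8.56794469e-03 1.34038683e+02] 45.953738249860976
case centre in tool [ -0.57018322  -1.09472408 -16.37147503]
60 [(array([-32.7,  10.8, 132.8,  72.3,  19. ,  -9.1]), np.float64(0.0))]
30 [(array([-31.2,  14.8, 132.8,  85.4,  17.3, -21.5]), np.float64(0.0))]
15 [(array([-30.5,  16.8, 132.7,  92.2,  16.9, -28.1]), np.float64(0.0))]
0 [(array([-29.8,  18.8, 132.6,  99. ,  16.8, -34.5]), np.float64(0.0))]
lifted [ 21.6  12.2 109.4   0.   58.3 -22.4]
```

```bash
python3 - <<'E'
from kin import *
q1=np.array([21.6,12.2,109.4,0,58.3,-22.4]);qa=fk(q1,p)
qm=np.array([-8,4,122,30,38,-14.]);
q2=np.array([-32.7,10.8-5,132.8,72.3,19,-9.1])
P,yaw=NEST["S"];R=slope(yaw,-1)
qh=ik(np.array(P)+(16.4-25)*R.apply([0,0,1])+.6*R.apply([1,0,0]),R,p,[[-30,15,133,90,17,-26]])[0][0]
rows(q1,qm,6);rows(qm,q2,6);rows(q2,qh,5);print(qh)
for a,b,n in((q1,qm,6),(qm,q2,6),(q2,qh,5)):
  for i in range(0,n+1,2):
    x,C=fk(a+(b-a)*i/n,p);z=C.apply([0,0,1]);print((x-16.4*z).round(0),z.round(2))
E
```

```text
{"tx": -1.44, "ty": -0.41, "tz": 0.02, "wx": -0.072, "wy": 0.047, "wz": 0.159}, LIM
{"tx": -1.79, "ty": -0.09, "tz": -0.30, "wx": -0.074, "wy": 0.040, "wz": 0.163}, LIM
{"tx": -2.11, "ty": 0.28, "tz": -0.58, "wx": -0.077, "wy": 0.033, "wz": 0.167}, LIM
{"tx": -2.40, "ty": 0.67, "tz": -0.83, "wx": -0.080, "wy": 0.026, "wz": 0.170}, LIM
{"tx": -2.64, "ty": 1.09, "tz": -1.04, "wx": -0.083, "wy": 0.020, "wz": 0.172}, LIM
{"tx": -2.84, "ty": 1.53, "tz": -1.21, "wx": -0.086, "wy": 0.014, "wz": 0.174}, LIM
end [492.5  53.7 144.5] [162.5 -20.3  77.9]
{"tx": -2.03, "ty": 1.86, "tz": -0.05, "wx": -0.065, "wy": 0.029, "wz": 0.189}, LIM
{"tx": -2.31, "ty": 2.34, "tz": -0.23, "wx": -0.070, "wy": 0.022, "wz": 0.191}, LIM
{"tx": -2.51, "ty": 2.83, "tz": -0.39, "wx": -0.075, "wy": 0.015, "wz": 0.194}, LIM
{"tx": -2.65, "ty": 3.30, "tz": -0.50, "wx": -0.080, "wy": 0.009, "wz": 0.195}, LIM
{"tx": -2.71, "ty": 3.76, "tz": -0.57, "wx": -0.084, "wy": 0.004, "wz": 0.196}, LIM
{"tx": -2.72, "ty": 4.18, "tz": -0.60, "wx": -0.088, "wy": -0.001, "wz": 0.197}, LIM
end [ 499.1 -174.8  121.8] [176.6 -39.1   2.1]
[... 200 characters left out ...]
, "wx": 0.007, "wy": -0.015, "wz": 0.005}, 
{"tx": -0.65, "ty": -0.05, "tz": 1.38, "wx": 0.007, "wy": -0.016, "wz": 0.005}, 
{"tx": -0.71, "ty": -0.04, "tz": 1.38, "wx": 0.006, "wy": -0.017, "wz": 0.005}, 
end [ 517.4 -173.7   49.2] [180. -35.   0.]
[-30.9  15.5 132.7  87.4  17.1 -23.4]
[431. 183. 137.] [ 0.  0. -1.]
[446. 152. 138.] [ 0.07  0.15 -0.99]
[467. 109. 147.] [ 0.2   0.25 -0.95]
[487.  49. 159.] [ 0.36  0.26 -0.89]
[487.  49. 159.] [ 0.36  0.26 -0.89]
[508.  -6. 155.] [ 0.49  0.24 -0.84]
[512. -84. 148.] [ 0.59  0.13 -0.79]
[ 489. -174.  135.] [ 0.63 -0.04 -0.77]
[ 489. -174.  135.] [ 0.63 -0.04 -0.77]
[ 498. -174.  107.] [ 0.61 -0.02 -0.79]
[ 505. -174.   78.] [ 0.59 -0.01 -0.81]
```

Request:
move_arm([
  {"tx": 0,"ty": 0,"tz": -2,"wx": 0,"wy": 0,"wz": 0},
  {"tx": 0,"ty": 0,"tz": -3.9,"wx": 0,"wy": 0,"wz": 0},
  {"tx": 0,"ty": 0,"tz": -3.9,"wx": 0,"wy": 0,"wz": 0},
  {"tx": 0,"ty": 0,"tz": -3.8,"wx": 0,"wy": 0,"wz": 0},
  {"tx": 0,"ty": 0,"tz": 0,"wx": 0,"wy": 0,"wz": 0},
  {"tx": 0,"ty": 0,"tz": 0,"wx": 0,"wy": 0,"wz": 0},
])

```text
time_s: 28.08
ee_pos: [432.0, 184.9, 121.5]
ee_rot: [179.5, 0.1, 134.0]
force: [-0.0, 0.7, -0.7]
gripper_width: 45.6
gripper_force: 20.0
```

```bash
python3 - <<'E'
from kin import *
from workcell import env
q1=env.state()["qpos"];print(q1.round(1))
qm=np.array([-7,4,122,30,38,-14.]);q2=np.array([-32.7,5.8,132.8,72.3,19,-9.1])
rows(q1,qm,10);rows(qm,q2,12)
E
```

```text
[ 2.170e+01  1.210e+01  1.093e+02  1.000e-01  5.810e+01 -2.240e+01]
{"tx": -0.77, "ty": -0.25, "tz": 0.05, "wx": -0.042, "wy": 0.029, "wz": 0.093}, 
{"tx": -0.89, "ty": -0.14, "tz": -0.07, "wx": -0.043, "wy": 0.026, "wz": 0.095}, 
{"tx": -1.01, "ty": -0.02, "tz": -0.17, "wx": -0.044, "wy": 0.024, "wz": 0.096}, 
{"tx": -1.12, "ty": 0.11, "tz": -0.27, "wx": -0.045, "wy": 0.021, "wz": 0.098}, 
{"tx": -1.23, "ty": 0.25, "tz": -0.36, "wx": -0.046, "wy": 0.019, "wz": 0.099}, 
{"tx": -1.32, "ty": 0.39, "tz": -0.45, "wx": -0.047, "wy": 0.017, "wz": 0.100}, 
{"tx": -1.41, "ty": 0.54, "tz": -0.52, "wx": -0.048, "wy": 0.014, "wz": 0.101}, 
{"tx": -1.49, "ty": 0.69, "tz": -0.59, "wx": -0.049, "wy": 0.012, "wz": 0.102}, 
{"tx": -1.56, "ty": 0.84, "tz": -0.65, "wx": -0.050, "wy": 0.010, "wz": 0.102}, 
{"tx": -1.62, "ty": 1.00, "tz": -0.70, "wx": -0.051, "wy": 0.008, "wz": 0.103}, 
end [491.5  62.3 144.5] [162.5 -20.3  78.9]
{"tx": -1.00, "ty": 0.95, "tz": -0.01, "wx": -0.032, "wy": 0.015, "wz": 0.095}, 
{"tx": -1.07, "ty": 1.08, "tz": -0.06, "wx": -0.034, "wy": 0.013, "wz": 0.096}, 
{"tx": -1.13, "ty": 1.21, "tz": -0.10, "wx": -0.035, "wy": 0.012, "wz": 0.097}, 
{"tx": -1.18, "ty": 1.33, "tz": -0.14, "wx": -0.036, "wy": 0.010, "wz": 0.097}, 
{"tx": -1.22, "ty": 1.46, "tz": -0.18, "wx": -0.038, "wy": 0.008, "wz": 0.098}, 
{"tx": -1.26, "ty": 1.59, "tz": -0.20, "wx": -0.039, "wy": 0.007, "wz": 0.098}, 
{"tx": -1.28, "ty": 1.72, "tz": -0.23, "wx": -0.040, "wy": 0.005, "wz": 0.099}, 
{"tx": -1.29, "ty": 1.84, "tz": -0.25, "wx": -0.041, "wy": 0.004, "wz": 0.099}, 
{"tx": -1.30, "ty": 1.96, "tz": -0.26, "wx": -0.042, "wy": 0.002, "wz": 0.099}, 
{"tx": -1.30, "ty": 2.07, "tz": -0.27, "wx": -0.044, "wy": 0.001, "wz": 0.099}, 
{"tx": -1.29, "ty": 2.18, "tz": -0.27, "wx": -0.045, "wy": -0.000, "wz": 0.100}, 
{"tx": -1.28, "ty": 2.28, "tz": -0.27, "wx": -0.045, "wy": -0.001, "wz": 0.100}, 
end [ 499.1 -174.8  121.8] [176.6 -39.1   2.1]
```

Request:
move_arm([
  {"tx": -0.77,"ty": -0.25,"tz": 0.05,"wx": -0.042,"wy": 0.029,"wz": 0.093},
  {"tx": -0.89,"ty": -0.14,"tz": -0.07,"wx": -0.043,"wy": 0.026,"wz": 0.095},
  {"tx": -1.01,"ty": -0.02,"tz": -0.17,"wx": -0.044,"wy": 0.024,"wz": 0.096},
  {"tx": -1.12,"ty": 0.11,"tz": -0.27,"wx": -0.045,"wy": 0.021,"wz": 0.098},
  {"tx": -1.23,"ty": 0.25,"tz": -0.36,"wx": -0.046,"wy": 0.019,"wz": 0.099},
  {"tx": -1.32,"ty": 0.39,"tz": -0.45,"wx": -0.047,"wy": 0.017,"wz": 0.1},
  {"tx": -1.41,"ty": 0.54,"tz": -0.52,"wx": -0.048,"wy": 0.014,"wz": 0.101},
  {"tx": -1.49,"ty": 0.69,"tz": -0.59,"wx": -0.049,"wy": 0.012,"wz": 0.102},
  {"tx": -1.56,"ty": 0.84,"tz": -0.65,"wx": -0.05,"wy": 0.01,"wz": 0.102},
  {"tx": -1.62,"ty": 1.0,"tz": -0.7,"wx": -0.051,"wy": 0.008,"wz": 0.103},
])

```text
time_s: 28.92
ee_pos: [488.9, 60.7, 140.1]
ee_rot: [162.8, -20.2, 78.4]
force: [-1.0, -0.2, -0.4]
gripper_width: 45.9
gripper_force: 20.0
```

Request:
move_arm([
  {"tx": -1.0,"ty": 0.95,"tz": -0.01,"wx": -0.032,"wy": 0.015,"wz": 0.095},
  {"tx": -1.07,"ty": 1.08,"tz": -0.06,"wx": -0.034,"wy": 0.013,"wz": 0.096},
  {"tx": -1.13,"ty": 1.21,"tz": -0.1,"wx": -0.035,"wy": 0.012,"wz": 0.097},
  {"tx": -1.18,"ty": 1.33,"tz": -0.14,"wx": -0.036,"wy": 0.01,"wz": 0.097},
  {"tx": -1.22,"ty": 1.46,"tz": -0.18,"wx": -0.038,"wy": 0.008,"wz": 0.098},
  {"tx": -1.26,"ty": 1.59,"tz": -0.2,"wx": -0.039,"wy": 0.007,"wz": 0.098},
  {"tx": -1.28,"ty": 1.72,"tz": -0.23,"wx": -0.04,"wy": 0.005,"wz": 0.099},
  {"tx": -1.29,"ty": 1.84,"tz": -0.25,"wx": -0.041,"wy": 0.004,"wz": 0.099},
  {"tx": -1.3,"ty": 1.96,"tz": -0.26,"wx": -0.042,"wy": 0.002,"wz": 0.099},
  {"tx": -1.3,"ty": 2.07,"tz": -0.27,"wx": -0.044,"wy": 0.001,"wz": 0.099},
  {"tx": -1.29,"ty": 2.18,"tz": -0.27,"wx": -0.045,"wy": 0,"wz": 0.1},
  {"tx": -1.28,"ty": 2.28,"tz": -0.27,"wx": -0.045,"wy": -0.001,"wz": 0.1},
])

```text
time_s: 29.92
ee_pos: [495.7, -175.9, 117.3]
ee_rot: [176.8, -38.7, 1.6]
force: [0.5, 0.0, -0.1]
gripper_width: 45.5
gripper_force: 20.0
```

```bash
python3 - <<'E'
from kin import *
from workcell import env
place2('S',25,-.6,16.4)
s=env.state();q=s["qpos"];print(s["ee_pos"],s["ee_rot"])
qh=np.array([-30.9,15.5,132.7,87.4,17.1,-23.4]);rows(q,qh,6)
E
```

```text
t cm [-2.559 -0.595  6.631] then w [ 0.0392 -0.0653  0.0212]
rows 1.656650301888144 0.658772447173101 q [-32.9   6.1 133.1  72.7  18.8  -9.6] t 29.92 F [ 0.5  0.  -0.1]
[ 495.68795682 -175.92174372  117.31136143] [176.76571773 -38.70865386   1.64864186]
{"tx": -0.31, "ty": -0.09, "tz": 1.11, "wx": 0.008, "wy": -0.009, "wz": 0.004}, 
{"tx": -0.35, "ty": -0.08, "tz": 1.12, "wx": 0.007, "wy": -0.010, "wz": 0.004}, 
{"tx": -0.38, "ty": -0.07, "tz": 1.12, "wx": 0.007, "wy": -0.011, "wz": 0.004}, 
{"tx": -0.42, "ty": -0.06, "tz": 1.12, "wx": 0.006, "wy": -0.011, "wz": 0.004}, 
{"tx": -0.45, "ty": -0.06, "tz": 1.13, "wx": 0.006, "wy": -0.012, "wz": 0.003}, 
{"tx": -0.49, "ty": -0.06, "tz": 1.13, "wx": 0.005, "wy": -0.013, "wz": 0.003}, 
end [ 517.4 -173.7   49.2] [180. -35.   0.]
```

Request:
move_arm([
  {"tx": -0.31,"ty": -0.09,"tz": 1.11,"wx": 0.008,"wy": -0.009,"wz": 0.004},
  {"tx": -0.35,"ty": -0.08,"tz": 1.12,"wx": 0.007,"wy": -0.01,"wz": 0.004},
  {"tx": -0.38,"ty": -0.07,"tz": 1.12,"wx": 0.007,"wy": -0.011,"wz": 0.004},
  {"tx": -0.42,"ty": -0.06,"tz": 1.12,"wx": 0.006,"wy": -0.011,"wz": 0.004},
  {"tx": -0.45,"ty": -0.06,"tz": 1.13,"wx": 0.006,"wy": -0.012,"wz": 0.003},
  {"tx": -0.49,"ty": -0.06,"tz": 1.13,"wx": 0.005,"wy": -0.013,"wz": 0.003},
  {"tx": 0,"ty": 0,"tz": 0,"wx": 0,"wy": 0,"wz": 0},
  {"tx": 0,"ty": 0,"tz": 0,"wx": 0,"wy": 0,"wz": 0},
  {"tx": 0,"ty": 0,"tz": 0,"wx": 0,"wy": 0,"wz": 0},
])

```text
time_s: 30.67
ee_pos: [518.7, -172.5, 51.1]
ee_rot: [179.9, -35.1, 0.4]
force: [-0.3, 0.5, -0.9]
gripper_width: 45.7
gripper_force: 20.0
```

```bash
python3 - <<'E'
from h import *
from workcell import env,grab_frame
place2('S',0,-.6,16.4)
s=env.state();C=Ro.from_euler("xyz",s["ee_rot"],degrees=True)
for n in("side","top"):
    f=grab_frame(n);pickle.dump(f,open(n+"8.pkl","wb"))
    for zz in(-16.4,-41.4):print(n,zz,[proj(f,s["ee_pos"]+C.apply([x-.6,y,zz])).round(1).tolist() for x,y in((-29,-23.5),(-29,23.5),(29,23.5),(29,-23.5))])
    c=proj(f,s["ee_pos"]+C.apply([0,0,-26]));x0,y0=(c-28).astype(int)
    k=4;im=cv2.resize(f["color"][y0:y0+56,x0:x0+56],None,fx=k,fy=k,interpolation=cv2.INTER_CUBIC).astype(int)
    m=((im.max(2)-im.min(2)<30)&(im.min(2)>90)).astype(np.uint8)
    nn,l,st,ce=cv2.connectedComponentsWithStats(m)
    for i in range(1,nn):
        if st[i,4]>400:
            cs=max(cv2.findContours((l==i).astype(np.uint8),0,1)[0],key=len);print("  blob",st[i,4],((cv2.convexHull(cv2.approxPolyDP(cs,5,True))[:,0]+.5)/k-.5+[x0,y0]).round(1).tolist())
# remote at rest: where is it seen?
Y=NEST["L"];R=slope(Y[1]);
for n in("side","top"):
    f=load(n+"8.pkl");print("remote pred",n,[proj(f,np.array(Y[0])+R.apply([x,y,-7])).round(1).tolist() for x,y in((-43,-20),(-43,20),(43,20),(43,-20))])
    c=proj(f,np.array(Y[0]));x0,y0=(c-28).astype(int);k=4
    im=cv2.resize(f["color"][y0:y0+56,x0:x0+56],None,fx=k,fy=k,interpolation=cv2.INTER_CUBIC).astype(int)
    m=((im.max(2)-im.min(2)<40)&(im.min(2)>100)).astype(np.uint8);m=cv2.morphologyEx(m,cv2.MORPH_CLOSE,np.ones((15,15)))
    nn,l,st,ce=cv2.connectedComponentsWithStats(m);i=1+st[1:,4].argmax()
    cs=max(cv2.findContours((l==i).astype(np.uint8),0,1)[0],key=len);print("  blob",st[i,4],((cv2.approxPolyDP(cs,8,True)[:,0]+.5)/k-.5+[x0,y0]).round(1).tolist())
E
```

```text
t cm [-0.225  0.063  2.558] then w [-0.0012 -0.0017  0.0054]
rows 0.5419421405541109 0.04842933100675473 q [-30.8  15.3 132.5  86.6  17.2 -22.8] t 30.67 F [-0.3  0.5 -0.9]
side -16.4 [[322.7, 205.3], [322.3, 197.0], [306.2, 187.0], [306.0, 195.0]]
side -41.4 [[328.0, 199.1], [327.4, 191.0], [311.2, 180.7], [311.3, 188.6]]
  blob 1407 [[318.1, 186.9], [309.6, 195.6], [307.6, 187.6], [312.9, 182.4]]
top -16.4 [[323.4, 213.1], [341.7, 211.9], [341.1, 190.7], [322.4, 191.9]]
top -41.4 [[324.1, 217.1], [342.8, 215.9], [342.2, 194.2], [323.1, 195.4]]
  blob 3546 [[340.9, 204.6], [324.6, 204.4], [322.9, 196.4], [324.9, 193.4], [338.4, 192.1], [340.9, 193.6]]
  blob 748 [[336.4, 211.4], [324.9, 210.4], [326.1, 208.6], [341.4, 208.1]]
remote pred side [[300.0, 228.6], [298.9, 238.4], [328.5, 255.9], [328.5, 245.8]]
  blob 4938 [[300.4, 230.6], [300.1, 240.1], [327.9, 255.6], [328.4, 245.9]]
remote pred top [[256.9, 191.1], [240.9, 191.5], [244.0, 222.6], [259.4, 222.3]]
  blob 7986 [[242.1, 192.6], [244.6, 222.4], [259.1, 223.1], [256.9, 192.6]]
```

The remote is seated: its corners match the nest prediction to about 1 px in both views. The case also matches prediction, so I'll lower it.

Request:
move_arm([
  {"tx": -0.22,"ty": 0.06,"tz": 0.3,"wx": 0,"wy": -0.002,"wz": 0.005},
  {"tx": 0,"ty": 0,"tz": 0.5,"wx": 0,"wy": 0,"wz": 0},
  {"tx": 0,"ty": 0,"tz": 0.5,"wx": 0,"wy": 0,"wz": 0},
  {"tx": 0,"ty": 0,"tz": 0.4,"wx": 0,"wy": 0,"wz": 0},
  {"tx": 0,"ty": 0,"tz": 0.1,"wx": 0,"wy": 0,"wz": 0},
  {"tx": 0,"ty": 0,"tz": 0,"wx": 0,"wy": 0,"wz": 0},
  {"tx": 0,"ty": 0,"tz": 0,"wx": 0,"wy": 0,"wz": 0},
])

```text
time_s: 31.35
ee_pos: [528.1, -173.5, 36.3]
ee_rot: [180.0, -35.1, 0.1]
force: [-0.6, -0.1, -0.5]
gripper_width: 46.1
gripper_force: 20.0
```

```bash
python3 -c "
from h import *
place2('S',0,-.6,16.4)"
```

```text
t cm [-0.141 -0.041  0.808] then w [-0.0003 -0.002   0.0012]
rows 0.18101135661686793 0.019410839346681363 q [-30.1  17.7 132.5  94.9  16.9 -30.6] t 31.35 F [-0.6 -0.1 -0.5]
```

Request:
move_arm([
  {"tx": -0.14,"ty": -0.04,"tz": 0.1,"wx": 0,"wy": -0.002,"wz": 0},
  {"tx": 0,"ty": 0,"tz": 0.15,"wx": 0,"wy": 0,"wz": 0},
  {"tx": 0,"ty": 0,"tz": 0.15,"wx": 0,"wy": 0,"wz": 0},
  {"tx": 0,"ty": 0,"tz": 0.1,"wx": 0,"wy": 0,"wz": 0},
  {"tx": 0,"ty": 0,"tz": 0,"wx": 0,"wy": 0,"wz": 0},
  {"tx": 0,"ty": 0,"tz": 0,"wx": 0,"wy": 0,"wz": 0},
])

```text
time_s: 31.85
ee_pos: [529.9, -173.0, 30.9]
ee_rot: [-180.0, -35.0, 0.1]
force: [0.2, -0.3, 0.1]
gripper_width: 46.1
gripper_force: 20.0
```

```bash
python3 -c "
from h import *
place2('S',0,-.6,16.4)"
```

```text
t cm [0.022 0.008 0.263] then w [-0.0008  0.0006  0.001 ]
rows 0.04959671661332907 0.011334332035915058 q [-29.9  18.5 132.5  97.3  16.8 -32.9] t 31.85 F [ 0.2 -0.3  0.1]
```

Inside the walls with no side force (about 2.6 mm above the floor). I'll feel for the floor.

Request:
move_arm([
  {"tx": 0.02,"ty": 0,"tz": 0.1,"wx": 0,"wy": 0,"wz": 0},
  {"tx": 0,"ty": 0,"tz": 0.1,"wx": 0,"wy": 0,"wz": 0},
  {"tx": 0,"ty": 0,"tz": 0,"wx": 0,"wy": 0,"wz": 0},
  {"tx": 0,"ty": 0,"tz": 0,"wx": 0,"wy": 0,"wz": 0},
])

```text
time_s: 32.18
ee_pos: [531.2, -173.1, 29.5]
ee_rot: [-180.0, -35.0, 0.1]
force: [-0.1, -0.2, -0.9]
gripper_width: 45.9
gripper_force: 20.0
```

Request:
move_arm([
  {"tx": 0,"ty": 0,"tz": 0.1,"wx": 0,"wy": 0,"wz": 0},
  {"tx": 0,"ty": 0,"tz": 0,"wx": 0,"wy": 0,"wz": 0},
  {"tx": 0,"ty": 0,"tz": 0,"wx": 0,"wy": 0,"wz": 0},
])

```text
time_s: 32.43
ee_pos: [531.6, -173.2, 29.0]
ee_rot: [180.0, -35.0, 0.1]
force: [-4.2, -0.5, 4.8]
gripper_width: 45.4
gripper_force: 20.0
```

Request:
move_arm([
  {"tx": 0,"ty": 0,"tz": 0.05,"wx": 0,"wy": 0,"wz": 0},
  {"tx": 0,"ty": 0,"tz": 0,"wx": 0,"wy": 0,"wz": 0},
])

```text
time_s: 32.6
ee_pos: [531.7, -173.2, 29.0]
ee_rot: [180.0, -35.0, 0.1]
force: [-9.1, -0.1, 10.9]
gripper_width: 45.8
gripper_force: 20.0
```

Request:
move_arm([
  {"tx": 0,"ty": 0,"tz": 0,"wx": 0,"wy": 0,"wz": 0},
  {"tx": 0,"ty": 0,"tz": 0,"wx": 0,"wy": 0,"wz": 0},
  {"tx": 0,"ty": 0,"tz": 0,"wx": 0,"wy": 0,"wz": 0},
  {"tx": 0,"ty": 0,"tz": -1,"wx": 0,"wy": 0,"wz": 0},
  {"tx": 0,"ty": 0,"tz": -2,"wx": 0,"wy": 0,"wz": 0},
  {"tx": 0,"ty": 0,"tz": -3,"wx": 0,"wy": 0,"wz": 0},
  {"tx": 0,"ty": 0,"tz": -3,"wx": 0,"wy": 0,"wz": 0},
  {"tx": 0,"ty": 0,"tz": -3,"wx": 0,"wy": 0,"wz": 0},
  {"tx": 0,"ty": 0,"tz": -3,"wx": 0,"wy": 0,"wz": 0},
  {"tx": 0,"ty": 0,"tz": 0,"wx": 0,"wy": 0,"wz": 0},
  {"tx": 0,"ty": 0,"tz": 0,"wx": 0,"wy": 0,"wz": 0},
], gripper=6.2)

```text
time_s: 33.52
ee_pos: [451.5, -173.5, 146.6]
ee_rot: [179.9, -35.3, 0.1]
force: [0.2, 0.2, 0.2]
gripper_width: 61.8
gripper_force: 0.0
```

```bash
python3 - <<'E'
from h import *
from workcell import env,grab_frame
for n in("side","top"):
    f=grab_frame(n);pickle.dump(f,open(n+"9.pkl","wb"))
    for nm,(l,w,t) in(("L",(86,40,7)),("S",(58,47,25))):
        Y=NEST[nm];R=slope(Y[1])
        print(nm,n,"pred top face",[proj(f,np.array(Y[0])+R.apply([x,y,-t])).round(1).tolist() for x,y in((-l/2,-w/2),(-l/2,w/2),(l/2,w/2),(l/2,-w/2))])
        c=proj(f,np.array(Y[0])+R.apply([0,0,-t]));x0,y0=(c-28).astype(int);k=4
        im=cv2.resize(f["color"][y0:y0+56,x0:x0+56],None,fx=k,fy=k,interpolation=cv2.INTER_CUBIC).astype(int)
        m=((im.max(2)-im.min(2)<40)&(im.min(2)>95)).astype(np.uint8);m=cv2.morphologyEx(m,cv2.MORPH_CLOSE,np.ones((15,15)))
        nn,ll,st,ce=cv2.connectedComponentsWithStats(m);i=1+st[1:,4].argmax()
        cs=max(cv2.findContours((ll==i).astype(np.uint8),0,1)[0],key=len);print("  blob",((cv2.approxPolyDP(cs,6,True)[:,0]+.5)/k-.5+[x0,y0]).round(1).tolist())
s=env.state();print(s["ee_pos"],s["force"],s["gripper_width"],s["time_s"])
E
```

```text
L side pred top face [[300.0, 228.6], [298.9, 238.4], [328.5, 255.9], [328.5, 245.8]]
  blob [[301.1, 230.6], [300.6, 240.6], [328.9, 256.1], [328.6, 246.1], [321.1, 244.4], [320.1, 240.4]]
S side pred top face [[306.7, 187.4], [306.5, 195.4], [323.2, 205.7], [322.8, 197.5]]
  blob [[308.1, 189.6], [304.6, 194.1], [305.1, 201.6], [317.1, 209.4], [321.4, 209.1], [324.9, 205.6], [324.1, 198.1]]
L top pred top face [[256.9, 191.1], [240.9, 191.5], [244.0, 222.6], [259.4, 222.3]]
  blob [[242.1, 192.4], [240.6, 198.6], [243.9, 223.4], [259.1, 223.1], [257.6, 192.9]]
S top pred top face [[341.4, 191.5], [322.8, 192.6], [323.6, 213.7], [341.8, 212.7]]
  blob [[339.1, 191.4], [326.1, 191.6], [322.4, 194.4], [324.4, 215.9], [338.6, 215.6], [342.9, 213.4], [341.1, 194.1]]
[ 451.26127409 -172.65480844  144.40311937] [0.19496818 0.01850254 0.05460867] 61.956712453753376 33.6167
```

Both objects sit in their nests: outlines are within about 1-1.5 px of prediction, resting slightly down the slope against the lower wall. The arm is clear, so I'll hand in.

```bash
python3 -c "
from workcell import env
print(env.job_done())"
```

```text
the job is handed in; nothing more can be done
None
```

I placed the remote in the long cradle and the earbud case in the short one, both released, and handed the job in at about 34 s; the hand-in gave no verdict, but the last camera check put both within about 2–3 mm of their nest centres.

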